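Unlock the capping press and snap a vial cap on

ROBOT

A 6-joint arm with a two-finger parallel gripper is mounted at the origin on the work surface. World frame = base frame: x ahead of the robot, y to its left, z up, the work surface at z = 0. Lengths are in m, angles in rad, forces in N, time in s.
With the tool pointing down it reaches from about 0.4 to 0.825 m from the base axis. Payload 7 kg.
Tool frame: the origin (TCP) lies at the centre of the arm's flange, where the gripper is bolted on; the fingertips stand 178 mm ahead of it and the grasp point (between the pads) lies arm.tcp_to_grasp ahead of it (arm.tcp_to_grasp is the distance from the TCP to the grasp point, in m); z points along the fingers, y is the direction in which the jaws open and shut (so a half turn about z gives the same grasp; the last joint's range is limited). The gripper opens to 88 mm and grips with 3 to 60 N. Pads are 19 mm wide; open, the fingers measure 130 mm over their backs; the gripper's body (78 mm by 193 mm) begins 47 mm behind the grasp point.
Start: joints at [1.528, 0.359, 0.012, 0, -1.224, -0.288], TCP at [0.219, 0.638, 0.405] pointing down, gripper open.
Joint ranges: [-3.07, 3.07], [-1.43, 2.12], [-1.02, 1.25], [-3.03, 1.67], [-3.05, -0], [-3.03, 3.03]. Speed limits (rad/s): [2.39, 2.39, 3.01, 3.14, 3.14, 3.14].

INTERFACE

Orientations are given as [roll, pitch, yaw] about the fixed x, y, z axes, in that order (R = Rz(yaw) Ry(pitch) Rx(roll)).
In Python, from station import arm gives the robot as it stands.
- The arm moves only by the tool move_arm, never from a script. Its argument "deltas" is a list of rows, each a list of 6 numbers: the shift along the world's x, y, z in mm, then the turn, a rotation vector about the world's x, y, z in degrees. In form: [[tx, ty, tz, ax, ay, az], ...]. A call has exactly 5 rows; each row shifts and turns the commanded pose from where the row before left it; what a row does not reach is not made up. A row lasts 1/12 s, in which the tool goes at most 41.7 mm and 7.16 degrees, less where a joint would pass 70% of its speed; a pose out of reach is approached as far as the arm can. A call with a gripper value outside its range is refused whole. "claw" is the closure in counts, from 0 (fully open) to 255 (shut), set as the call begins (left out, the last holds). The fingers move at their own pace and stop on an object; "squeeze" is the grip in N (left out, the last holds). Time passes only in rows, so rows that do not move let the fingers close, or fill a call up. It gives the time, the measured TCP pose, the force and the opening at its end, in the units of the state.
- arm.get_state(): the state, without advancing time (a new reading comes with each control period).
- arm.grab_frame(name): name is "scene" or "top" or "wrist"; returns the picture (480x640x3 uint8, red, green, blue); there is no depth.
- arm.calibration(name): a dict with "intrinsics" (3x3 intrinsics, pixels), "T" (4x4, takes a point from camera to world coordinates); the wrist camera has in their place "mount" (4x4, takes a point from camera to tool coordinates, whose origin is the TCP and whose axes are the flange's). Camera axes: x right, y up, looking along -z (the intrinsics and any distortion apply to the point x, -y, -z); pixel columns grow to the right and rows downward; lengths in m; the calibration is good to about 2 mm. A picture is of the moment at which its call begins: read the wrist's pose just before it. calibration takes no time and is no camera call.
- arm.job_done(): hands the job in, once; it reports no verdict.
Trained networks look in the newest picture that a camera, given by its name, has taken for a name from the list of things; names that differ only in an ending like _2 or _b are one class to them, and where a whole thing is asked for, a point or a joint stands for the part that bears it (a point fixed in the world has none). Each returns a list of dicts, best first, with "score" (0 to 1); they miss things now and then, are a little off and sometimes report something else, mostly with a low value. They report only what shows in the picture. A call takes as long as a camera call.
- arm.spot_in(thing, camera): "xy" ([column, row] in pixels, amid what is visible of it).
- arm.masks_of(thing, camera): "pixels" (480x640 bool, what is visible of it) and "xy" ([column, row] in pixels, amid what is visible of it).
- arm.spot_point(thing, camera): "xy" ([column, row] in pixels: a listed point, or the origin of a listed thing).
The state is a dict: "t": time; "q": joint angles; "qd": joint speeds; "joint_efforts": joint torques, N m; "eef_pos": TCP position; "ee_rot": TCP orientation; "force": force on the tool from outside, world axes, zero at the start; "moment": the same for the moment, N m; "width": finger opening in m.
Only numpy, scipy, OpenCV 4.12 (cv2) and the standard library are available. Lean on these libraries where they do the work, as an engineer would, in place of code of your own. Each camera call takes 0.05 s, during which the arm holds its last target. There are 200 camera calls.

TASK

Cap the sample vial in the small hand press on the field test bench. Draw the lock pin out of its slanted bore and park it fully home in the notch of the pin rest beside the press, push the carriage with the vial in to its stop, press the plunger head down to its stop so that the cap snaps on, let it spring back up, and pull the carriage all the way out again. Leave the pin parked and the vial standing in its nest, and do not disturb the bottle, the beaker or the vial rack.

Things in the scene. Friction and masses are not known exactly. Their poses are not given: they have to be found in the camera images.
- press: hand capping press, fixed: grey base plate 170 x 150 x 12, two steel posts 16 thick at x=22, y=+-55, grey crosshead x -35 to 60, y +-70, z 110 to 140, a strut on its front reaching to x=-63 at z 140 to 210. Origin on the table below the plunger axis; x is the way the carriage is pushed in (roughly away from the robot), z up
- bore_mouth (a point): centre of the upper mouth of the lock pin's bore, where the pin's origin lies at the start (axes as the press's). Bore 11.5 wide, through an aluminium boss 24 x 24 x 34 long; it leans 26 degrees from vertical: its outward direction is (-0.438, 0, 0.899) in the press frame
- pin: lock pin, loose, 80 g: steel shaft 10 in diameter, 64 long; steel collar 24 in diameter, 4 thick; black round grip 16 in diameter, 40 long. Origin at the centre of the collar's underside; z along the pin towards the grip (shaft z -64 to 0, collar 0 to 4, grip 4 to 44). At the start seated in the press's bore, its end blocking the plunger's flange
- pin_rest: pin rest, fixed, left or right of the press: grey foot 80 x 70 x 8, upright 100 high, on top a steel fork plate 6 thick and 44 wide whose normal is (-0.438, 0, 0.899) in this frame. Origin on the table below the notch; x roughly away from the robot, z up
- notch (a point): where the pin's origin lies when parked fully home: on the fork's upper face, 120 above the table. The slot, 14 wide, opens up-slope, along (0.899, 0, 0.438) in the pin rest's frame; mouth 23 up-slope of this point, closed end 5 down-slope. The shaft enters by the mouth, parallel to the plate's normal; the collar rests on the upper face
- plunger_top (a point): centre of the top of the plunger head: black round head, 32 in diameter and 22 high, 236 above the table when up; below it a steel flange 30 in diameter. Presses straight down against a spring
- plunger (a joint): plunger travel, m: 0 up, 0.018 at its lower stop (about 11 N there with a vial below). It springs back by itself
- carriage_post (a point): centre of the top of the carriage's pull post: upright steel post 14 in diameter, standing 38 above the aluminium tongue of the carriage (top at 60, tongue's upper face at 22 above the table); 120 towards the robot from the vial's nest
- carriage (a joint): carriage travel along the press's x axis, m: 0 all the way out (start), 0.06 all the way in, with the vial under the plunger. Stays where it is left; about 1.5 N to move
- vial: sample vial, loose, 50 g: clear glass 24 in diameter, white cap 21 in diameter, 55 high with the cap proud. Stands in the round nest of the carriage (wall 10 high). Origin at the centre of its underside, z up
- snap_cap (a joint): how far the vial's cap is pressed on, m: 0 proud (start), 0.005 at most; about 4.4 mm after a full stroke of the plunger
- reagent_bottle: bystander: white bottle with a blue cap, 48 in diameter, 85 high, on the side of the press where the pin rest is not; origin under its centre
- vial_rack: bystander: blue rack 100 x 170 x 50 with vials to 90 high; origin under its centre
- beaker: bystander: clear cup 68 in diameter, 75 high; origin under its centre

How it is judged:
By the outcome, as a careful person would: the job done as asked, in the order asked, and still so for the second after the job is handed in, with the robot touching nothing.
It also fails if it takes over 61 s, if anything falls off the work surface, if the arm or the gripper's body presses on something with over 40 N, if the wrist force passes 120 N, or if a joint passes its speed limit or range.

## Working session

There is one attempt and no reset: what is moved stays moved. The work goes in short steps, Python scripts to look and compute and a tool call to move; the robot and the scene stay as the last step left them, time stands still between calls to the robot, and variables do not carry over. Pictures are saved under pics/ and viewed, about 8 in all and at most 12, crops included, and the job is handed in when it is done.

Besides the shell and the picture viewer there is one more tool, called as name(argument=value, ...), one argument or row to a line, values as JSON. move_arm: Moves the arm, as the interface text tells. Its arguments: {"type":"object","properties":{"deltas":{"type":"array","items":{"type":"array","items":{"type":"number"}}},"claw":{"type":"number"},"squeeze":{"type":"number"}},"required":["deltas"]}

```bash
mkdir -p pics; ls; python3 - <<'E'
from station import arm
import cv2,numpy as np
print(arm.tcp_to_grasp, arm.get_state())
ims=[]
for c in ["scene","top","wrist"]:
    im=arm.grab_frame(c); cv2.imwrite(f"pics/{c}0.png",im[:,:,::-1]); 
    cal=arm.calibration(c); print(c,{k:np.round(v,4).tolist() if not isinstance(v,str) else v for k,v in cal.items()})
    for th in ["bore_mouth","pin","notch","plunger_top","carriage_post","vial","press","pin_rest","reagent_bottle","vial_rack","beaker"]:
        r=arm.spot_point(th,c); print(c,th,[(np.round(d["xy"],1).tolist(),round(d["score"],2)) for d in r[:2]])
E
```

```text
pics
0.1593 {'t': 0.0, 'q': array([ 1.52807701e+00,  3.59367040e-01,  1.10480878e-02, -3.49377745e-04,
       -1.22408036e+00, -2.88088394e-01]), 'qd': array([-0.00080585,  0.00068486, -0.00023949, -0.00089049,  0.00176417,
        0.00089663]), 'joint_efforts': array([ 9.17509860e-04, -5.82721531e+01,  2.93050039e+01,  6.99746042e+00,
        6.99714728e-03, -1.45507329e-04]), 'eef_pos': array([0.21918986, 0.63820966, 0.40373073]), 'ee_rot': array([ 3.13996241e+00, -1.40581513e-04, -3.30926586e-01]), 'force': array([ 0.43392891, -0.63072338, -0.1262599 ]), 'moment': array([-0.02272292,  0.0333711 ,  0.04336003]), 'width': 0.0873908417934296}
scene {'intrinsics': [[507.9768, 0.0, 310.6472], [0.0, 507.9768, 248.6368], [0.0, 0.0, 1.0]], 'T': [[-0.3808, -0.7049, 0.5984, 1.2145], [0.9245, -0.3033, 0.231, 0.2518], [0.0187, 0.6412, 0.7672, 0.9708], [0.0, 0.0, 0.0, 1.0]]}
scene bore_mouth [([312.9, 234.1], 0.72), ([384.0, 308.0], 0.33)]
scene pin [([312.8, 236.4], 0.69)]
scene notch [([389.6, 273.7], 0.89)]
scene plunger_top [([309.0, 244.9], 0.58)]
scene carriage_post [([321.8, 235.7], 0.5
[... 709 characters left out ...]
304.8, 218.3], 0.8), ([245.4, 249.9], 0.49)]
top pin_rest [([247.9, 249.4], 0.61), ([471.6, 258.9], 0.51)]
top reagent_bottle [([369.4, 226.7], 0.51), ([472.6, 260.0], 0.5)]
top vial_rack [([472.6, 257.6], 0.66)]
top beaker [([152.1, 248.2], 0.69), ([235.6, 247.8], 0.42)]
wrist {'intrinsics': [[337.8713, 0.0, 318.3352], [0.0, 337.8713, 233.3856], [0.0, 0.0, 1.0]], 'mount': [[-0.0008, 0.9696, 0.2447, 0.0656], [1.0, 0.0009, -0.0004, 0.0008], [-0.0006, 0.2447, -0.9696, 0.0202], [0.0, 0.0, 0.0, 1.0]]}
wrist bore_mouth []
wrist pin []
wrist notch []
wrist plunger_top []
wrist carriage_post []
wrist vial []
wrist press []
wrist pin_rest []
wrist reagent_bottle []
wrist vial_rack []
wrist beaker []
```

View images.

```bash
python3 - <<'E'
import cv2,numpy as np
s=cv2.imread("pics/scene0.png");t=cv2.imread("pics/top0.png")
a=cv2.resize(s[190:370,200:440],(800,600),interpolation=cv2.INTER_CUBIC)
b=cv2.resize(t[160:310,220:420],(800,600),interpolation=cv2.INTER_CUBIC)
cv2.imwrite("pics/a.png",a);cv2.imwrite("pics/b.png",b)
E
```

```text
(no output)
```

View pics/a.png

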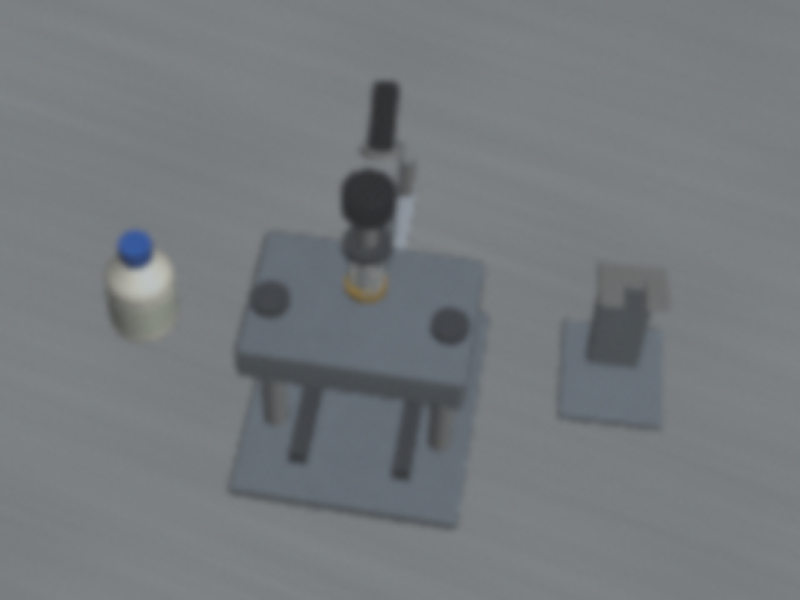

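View pics/b.png

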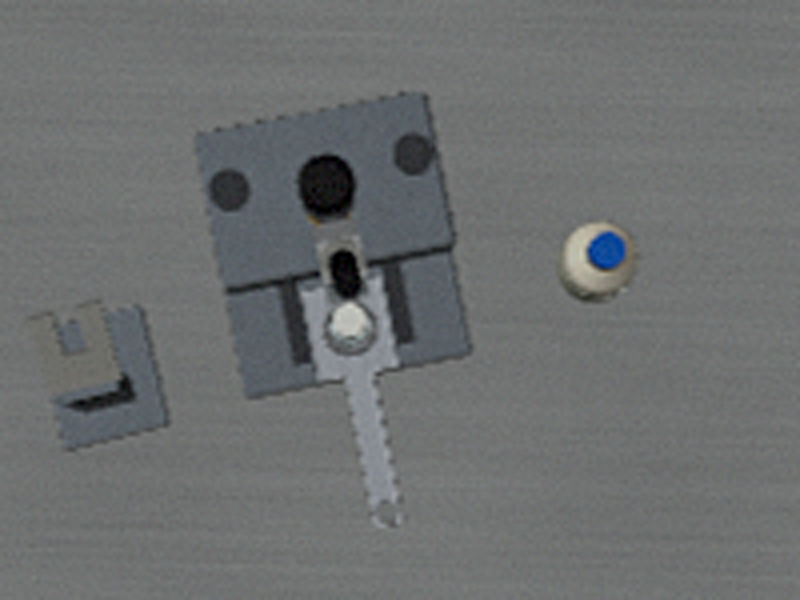

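```bash
cat > h.py <<'E'
from station import arm
import numpy as np, cv2
from scipy.optimize import least_squares
from scipy.spatial.transform import Rotation as R
CAL={c:arm.calibration(c) for c in ["scene","top","wrist"]}
def proj(P,c,T=None):
    P=np.atleast_2d(P); T=CAL[c]["T"] if T is None else T; K=CAL[c]["intrinsics"]
    p=(P-T[:3,3])@T[:3,:3]; p=p*[1,-1,-1]; u=p@np.asarray(K).T
    return u[:,:2]/u[:,2:]
def wristT(s):
    T=np.eye(4); T[:3,:3]=R.from_euler('xyz',s["ee_rot"]).as_matrix(); T[:3,3]=s["eef_pos"]
    return T@CAL["wrist"]["mount"]
def fr(x,y,yaw,P):
    c,s=np.cos(yaw),np.sin(yaw); P=np.atleast_2d(P).astype(float)
    return np.c_[x+c*P[:,0]-s*P[:,1], y+s*P[:,0]+c*P[:,1], P[:,2]]
OUT=np.array([-.438,0,.899])
E
cat > fit.py <<'E'
from h import *
A=lambda u,v:(u*.3+200,v*.3+190); B=lambda u,v:(u/4+220,v/4+160)
press=[("top",(22,55,140),B(230,190)),("top",(22,-55,140),B(413,153)),("top",(60,70,140),B(195,133)),("top",(60,-70,140),B(428,92)),("top",(-35,-70,140),B(455,243)),("top",(-180,0,60),B(388,513)),("top",(-60,0,55),B(351,323)),
("scene",(22,-55,140),A(270,299)),("scene",(22,55,140),A(450,326)),("scene",(60,-70,140),A(240,352)),("scene",(60,70,140),A(468,382)),("scene",(-35,-70,140),A(270,233)),("scene",(-35,70,140),A(485,262)),("top",(0,0,236),B(327,184)),("scene",(0,0,236),A(370,192))]
def res(p):
    return np.concatenate([(proj(fr(p[0],p[1],p[2],np.array(P)/1000),c)-uv).ravel() for c,P,uv in press])
s=least_squares(res,[.5,.03,-.2],loss="soft_l1"); print("press",s.x); print(np.round(res(s.x).reshape(-1,2),1).tolist())
X=s.x
def rp(p):
    m=np.array([p[0],0,p[1]]); r=[]
    for c,d,uv in [("scene",.044,A(386,88)),("scene",.002,A(379,150)),("top",.044,B(348,288)),("top",.008,B(342,257))]:
        r.append((proj(fr(*X,m+d*OUT),c)-uv).ravel())
    return np.concatenate(r)
q=least_squares(rp,[-.07,.2]); print("bore",q.x,fr(*X,[q.x[0],0,q.x[1]]),np.round(q.fun.reshape(-1,2),1).tolist())
U=np.array([.899,0,.438])
n=np.array([0,0,.12]); 
rest=[("top",n+.023*U+[0,.022,0],B(28,318)),("top",n+.023*U-[0,.022,0],B(99,301)),("top",n-.005*U,B(74,353)),
("scene",n+.023*U-[0,.022,0],A(597,305)),("scene",n+.023*U+[0,.022,0],A(668,311)),("scene",n-.005*U,A(636,287))]
def rr(p): return np.concatenate([(proj(fr(*p[:3],P),c)-uv).ravel() for c,P,uv in rest])
w=least_squares(rr,[X[0],.15,X[2]]); print("rest",w.x,np.round(w.fun.reshape(-1,2),1).tolist())
def tri(uvs):
    f=lambda p:np.concatenate([(proj(p,c)-u).ravel() for c,u in uvs]); k=least_squares(f,[.5,0,.1]); return k.x.round(4),abs(k.fun).max()
print("notch net",tri([("scene",(389.6,273.7)),("top",(237.6,247.5))]))
print("beaker",tri([("scene",(485.5,337.6)),("top",(152.1,248.2))]),"bottle",tri([("scene",(242.8,284.6)),("top",(369.4,226.7))]))
for v in [(-180,0,60),(-120,0,60),(-63,0,210)]: print(v,fr(*X,np.array(v)/1e3))
E
python3 fit.py
```

```text
press [0.63242311 0.02641555 0.22630376]
[[-0.8, 0.1], [-0.7, 0.1], [-1.4, -0.0], [-1.5, -1.4], [-0.0, -0.1], [-0.5, -0.6], [-0.9, -0.1], [-0.0, 0.1], [-0.2, -0.2], [-2.3, -1.7], [-0.6, -0.3], [-1.6, -2.7], [0.1, -2.0], [-0.9, -1.0], [-0.6, -2.9]]
bore [-0.04042296  0.21410131] [[0.59303083 0.01734556 0.21410131]] [[-0.2, -0.6], [-0.1, 0.6], [-0.7, -1.1], [-0.5, 1.4]]
rest [0.55323346 0.1764808  0.24097904] [[-1.1, -1.6], [-0.5, -1.3], [-0.5, -1.5], [0.3, -2.3], [0.4, -1.3], [-1.0, -1.6]]
notch net (array([0.5473, 0.1752, 0.1186]), np.float64(0.43787887131333036))
beaker (array([0.5494, 0.4077, 0.014 ]), np.float64(1.2624257676731077)) bottle (array([ 0.6199, -0.1483, -0.0038]), np.float64(0.8847907227233804))
(-180, 0, 60) [[ 0.45701268 -0.01397233  0.06      ]]
(-120, 0, 60) [[ 5.15482819e-01 -5.09701690e-04  6.00000000e-02]]
(-63, 0, 210) [[0.57102946 0.01227979 0.21      ]]
```

```bash
cat >> h.py <<'E'
PY=0.2263; RY=0.241
def ori(yaw,tilt): return R.from_euler('xyz',[np.pi,-np.radians(tilt),yaw])
def plan(grasp,yaw,tilt,n,back=0.):
    """print per-row deltas over n rows to put the grasp point, backed off along tool, at `grasp`"""
    s=arm.get_state(); Rt=ori(yaw,tilt); z=Rt.as_matrix()[:,2]
    p=np.asarray(grasp)-z*(arm.tcp_to_grasp+back)
    d=(p-s["eef_pos"])*1e3; rv=(Rt*R.from_euler('xyz',s["ee_rot"]).inv()).as_rotvec(degrees=True)
    print("total mm",d.round(1),"deg",rv.round(2),"| per row",(d/n).round(2),(rv/n).round(2),"tcp",p.round(4),"t",s["t"],"F",s["force"].round(1))
E
python3 -c "
from h import *
plan([.593,.0173,.2141]+np.array(fr(0,0,PY,OUT))[0]*.026,PY,26,15,.07)"
```

```text
total mm [ 264.7 -646.2   38.9] deg [ -1.37 -26.3   31.36] | per row [ 17.65 -43.08   2.59] [-0.09 -1.75  2.09] tcp [ 0.4839 -0.0078  0.4436] t 1.8 F [ 0.1 -0.3  0.8]
```

move_arm(
  deltas=[
    [13.2, -32.3, 1.9, -0.07, -1.32, 1.57],
    [13.2, -32.3, 1.9, -0.07, -1.32, 1.57],
    [13.2, -32.3, 1.9, -0.07, -1.32, 1.57],
    [13.2, -32.3, 1.9, -0.07, -1.32, 1.57],
    [13.2, -32.3, 1.9, -0.07, -1.32, 1.57],
  ],
  claw=100,
)

```text
t: 2.22
eef_pos: [0.2856, 0.4753, 0.4142]
ee_rot: [-3.117, -0.114, -0.193]
force: [0.3, 0.5, -0.0]
width: 0.0599
```

move_arm(
  deltas=[
    [13.2, -32.3, 1.9, -0.07, -1.32, 1.57],
    [13.2, -32.3, 1.9, -0.07, -1.32, 1.57],
    [13.2, -32.3, 1.9, -0.07, -1.32, 1.57],
    [13.2, -32.3, 1.9, -0.07, -1.32, 1.57],
    [13.2, -32.3, 1.9, -0.07, -1.32, 1.57],
  ],
)

```text
t: 2.63
eef_pos: [0.3515, 0.3137, 0.424]
ee_rot: [-3.108, -0.229, -0.058]
force: [1.2, -0.3, -0.1]
width: 0.0535
```

move_arm(
  deltas=[
    [13.2, -32.3, 1.9, -0.07, -1.32, 1.57],
    [13.2, -32.3, 1.9, -0.07, -1.32, 1.57],
    [13.2, -32.3, 1.9, -0.07, -1.32, 1.57],
    [13.2, -32.3, 1.9, -0.07, -1.32, 1.57],
    [13.2, -32.3, 1.9, -0.07, -1.32, 1.57],
  ],
)

```text
t: 3.05
eef_pos: [0.4172, 0.1521, 0.4337]
ee_rot: [-3.116, -0.345, 0.082]
force: [1.4, 0.3, 0.2]
width: 0.053
```

move_arm(
  deltas=[
    [13.2, -32.3, 1.9, -0.07, -1.32, 1.57],
    [13.2, -32.3, 1.9, -0.07, -1.32, 1.57],
    [13.2, -32.3, 1.9, -0.07, -1.32, 1.57],
    [13.2, -32.3, 1.9, -0.07, -1.32, 1.57],
    [13.2, -32.3, 1.9, -0.07, -1.32, 1.57],
  ],
)

```text
t: 3.47
eef_pos: [0.4831, -0.0095, 0.4433]
ee_rot: [3.14, -0.458, 0.229]
force: [0.9, 0.6, -0.1]
width: 0.0529
```

```bash
python3 - <<'E'
from h import *
s=arm.get_state(); print(s["t"],s["eef_pos"],s["ee_rot"],s["width"],s["qd"].round(3))
s=arm.get_state(); im=arm.grab_frame("wrist"); cv2.imwrite("pics/w1.png",im[:,:,::-1])
np.save("w1T.npy",wristT(s)); T=wristT(s)
for th in ["bore_mouth","pin","notch","plunger_top","carriage_post","vial"]:
    r=arm.spot_point(th,"wrist"); print(th,[(np.round(d["xy"],1).tolist(),round(d["score"],2)) for d in r[:2]])
for n,P in [("mouth",[.593,.0173,.2141]),("notch",[.5532,.1765,.12]),("plunger",[.6324,.0264,.236]),("post",[.457,-.014,.06])]: print(n,proj(P,"wrist",T).round(1))
E
```

```text
3.4667 [ 0.48311652 -0.00954382  0.4432561 ] [ 3.14011927 -0.45832361  0.2291065 ] 0.05293803247305368 [-1.148  0.265  0.508 -0.746  0.209  1.952]
bore_mouth [([315.5, 240.7], 0.87)]
pin [([314.3, 238.5], 0.68)]
notch [([316.3, 239.8], 0.73)]
plunger_top [([317.2, 174.1], 0.82)]
carriage_post [([313.6, 284.5], 0.18)]
vial [([319.0, 284.7], 0.77)]
mouth [[315.  240.8]]
notch [[150.5 261.4]]
plunger [[314.9 176.7]]
post [[315.7 394.2]]
```

View pics/w1.png

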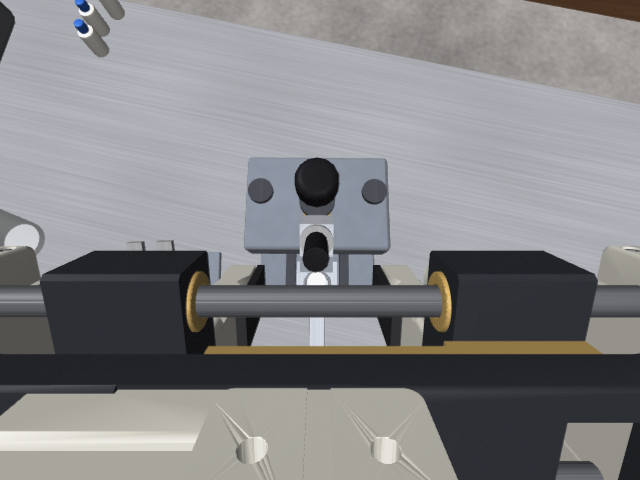

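```bash
python3 - <<'E'
from h import *
s=arm.get_state(); im=arm.grab_frame("wrist"); s=arm.get_state(); cv2.imwrite("pics/w2.png",im[:,:,::-1]); T=wristT(s)
print(s["eef_pos"],s["ee_rot"],s["qd"].round(3))
for th in ["bore_mouth","pin","plunger_top"]:
    r=arm.spot_point(th,"wrist"); print(th,[(np.round(d["xy"],1).tolist(),round(d["score"],2)) for d in r[:2]])
m=arm.masks_of("pin","wrist")
for d in m[:1]:
    ys,xs=np.where(d["pixels"]); print("pin mask",d["score"],xs.min(),xs.max(),ys.min(),ys.max(),cv2.minAreaRect(np.c_[xs,ys].astype(np.int32)))
m0=np.array([.593,.0173,.2141]); o=fr(0,0,PY,OUT)[0]
for n,P in [("mouth",m0),("griptop",m0+.044*o),("plunger",[.6324,.0264,.236])]: print(n,proj(P,"wrist",T).round(1))
plan(m0+.026*o,PY,26,5)
plan(m0+.026*o,PY,26,5,.07)
E
```

```text
[ 0.48294908 -0.00659516  0.44262472] [ 3.14108401 -0.4553431   0.2288071 ] [ 0.007 -0.     0.001 -0.003  0.002  0.007]
bore_mouth [([317.6, 239.5], 0.73), ([314.6, 283.2], 0.66)]
pin [([318.1, 237.4], 0.97)]
plunger_top [([320.8, 174.3], 0.62)]
pin mask 0.95 304 336 224 271 ((320.0, 247.5), (47.0, 32.0), 90.0)
mouth [[319.3 240.3]]
griptop [[319.5 259.8]]
plunger [[319.4 176. ]]
total mm [ 30.7   5.8 -62. ] deg [ 0.    0.11 -0.14] | per row [  6.15   1.16 -12.41] [ 0.    0.02 -0.03] tcp [ 0.5139 -0.0009  0.3807] t 4.0667 F [0.2 0.6 0.4]
total mm [ 0.8 -1.1  0.9] deg [ 0.    0.11 -0.14] | per row [ 0.17 -0.22  0.18] [ 0.    0.02 -0.03] tcp [ 0.4839 -0.0078  0.4436] t 4.0667 F [0.2 0.6 0.4]
```

move_arm(
  deltas=[
    [6.2, 1.2, -12.4, 0, 0.02, -0.03],
    [6.2, 1.2, -12.4, 0, 0.02, -0.03],
    [6.1, 1.2, -12.4, 0, 0.02, -0.03],
    [6.1, 1.1, -12.4, 0, 0.02, -0.03],
    [6.1, 1.1, -12.4, 0, 0.02, -0.02],
  ],
)

```text
t: 4.48
eef_pos: [0.5141, -0.0012, 0.3802]
ee_rot: [3.142, -0.454, 0.226]
force: [1.3, 0.4, 0.5]
width: 0.0536
```

move_arm(
  deltas=[
    [0, 0, 0, 0, 0, 0],
    [0, 0, 0, 0, 0, 0],
    [0, 0, 0, 0, 0, 0],
    [0, 0, 0, 0, 0, 0],
    [0, 0, 0, 0, 0, 0],
  ],
)

```text
t: 4.9
eef_pos: [0.5139, -0.0017, 0.3816]
ee_rot: [-3.141, -0.455, 0.225]
force: [-0.2, -1.4, 0.6]
width: 0.0531
```

```bash
python3 - <<'E'
from h import *
m0=np.array([.593,.0173,.2141]); o=fr(0,0,PY,OUT)[0]
plan(m0+.026*o,PY,26,5)
im=arm.grab_frame("wrist"); cv2.imwrite("pics/w3.png",im[:,:,::-1])
E
```

```text
total mm [-0.   0.8 -1. ] deg [-0.03  0.09  0.09] | per row [-0.    0.16 -0.2 ] [-0.01  0.02  0.02] tcp [ 0.5139 -0.0009  0.3807] t 4.9 F [-0.2 -1.4  0.6]
```

View pics/w3.png

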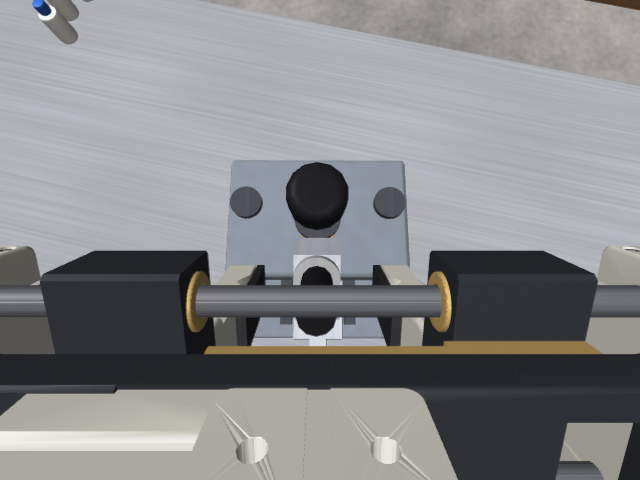

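The grip (column 318, rows 265–335) is centred between the fingers (inner edges at about columns 262 and 375). Closing.

move_arm(
  deltas=[
    [0, 0, 0, 0, 0, 0],
    [0, 0, 0, 0, 0, 0],
    [0, 0, 0, 0, 0, 0],
    [0, 0, 0, 0, 0, 0],
    [0, 0, 0, 0, 0, 0],
  ],
  claw=255,
  squeeze=20,
)

```text
t: 5.37
eef_pos: [0.5139, -0.0018, 0.3807]
ee_rot: [3.142, -0.454, 0.224]
force: [0.4, 1.2, 1.3]
width: 0.0253
```

move_arm(
  deltas=[
    [0, 0, 0, 0, 0, 0],
    [0, 0, 0, 0, 0, 0],
    [0, 0, 0, 0, 0, 0],
    [0, 0, 0, 0, 0, 0],
    [0, 0, 0, 0, 0, 0],
  ],
)

```text
t: 5.78
eef_pos: [0.5139, -0.0017, 0.3807]
ee_rot: [-3.141, -0.454, 0.225]
force: [-3.1, 3.3, 2.2]
width: 0.0154
```

move_arm(
  deltas=[
    [-2.1, -0.5, 4.5, 0, 0, 0],
    [-2.1, -0.5, 4.5, 0, 0, 0],
    [-2.1, -0.5, 4.5, 0, 0, 0],
    [-2.2, -0.5, 4.5, 0, 0, 0],
    [-2.2, -0.5, 4.5, 0, 0, 0],
  ],
)

```text
t: 6.2
eef_pos: [0.5029, -0.0043, 0.4037]
ee_rot: [-3.141, -0.454, 0.224]
force: [1.3, 3.5, -2.8]
width: 0.0157
```

move_arm(
  deltas=[
    [-4.3, -1.0, 9, 0, 0, 0],
    [-4.3, -1.0, 9, 0, 0, 0],
    [-4.3, -1.0, 9, 0, 0, 0],
    [-4.3, -1.0, 9, 0, 0, 0],
    [-4.3, -1.0, 9, 0, 0, 0],
  ],
)

```text
t: 6.62
eef_pos: [0.481, -0.0098, 0.4494]
ee_rot: [3.141, -0.454, 0.224]
force: [0.7, 0.3, -0.1]
width: 0.0154
```

move_arm(
  deltas=[
    [-4.3, -1.0, 9, 0, 0, 0],
    [-4.3, -1.0, 9, 0, 0, 0],
    [0, 0, 0, 0, 0, 0],
    [0, 0, 0, 0, 0, 0],
    [0, 0, 0, 0, 0, 0],
  ],
)

```text
t: 7.03
eef_pos: [0.473, -0.0114, 0.4658]
ee_rot: [3.142, -0.453, 0.224]
force: [-1.0, 0.0, -1.4]
width: 0.0154
```

```bash
python3 - <<'E'
from h import *
s=arm.get_state();print(s["t"],s["width"],s["force"].round(1))
o=fr(0,0,RY,OUT)[0]; U=fr(0,0,RY,[.899,0,.438])[0]
n=np.array([.5532,.1765,.12])
print("o",o,"U",U)
for c in ["scene","wrist"]:
    im=arm.grab_frame(c); cv2.imwrite(f"pics/{c}4.png",im[:,:,::-1])
    r=arm.spot_point("pin",c); print(c,[(np.round(d["xy"],1).tolist(),round(d["score"],2)) for d in r[:2]])
# pin origin expected
g=s["eef_pos"]+R.from_euler('xyz',s["ee_rot"]).as_matrix()[:,2]*arm.tcp_to_grasp
po=g-.026*fr(0,0,PY,OUT)[0]; print("pin exp",po,proj(po,"scene"),proj(po,"wrist",wristT(s)))
E
python3 -c "
import cv2;s=cv2.imread('pics/scene4.png');w=cv2.imread('pics/wrist4.png')
import numpy as np
cv2.imwrite('pics/c4.png',cv2.resize(s[170:320,270:470],(800,600),interpolation=cv2.INTER_CUBIC))"
```

```text
7.0333 0.015407969876157765 [-1.   0.  -1.4]
o [-0.42534171 -0.10453914  0.899     ] U [0.87301871 0.21456779 0.438     ]
scene [([314.3, 191.7], 0.82), ([159.1, 230.1], 0.37)]
wrist [([316.8, 275.2], 0.6)]
pin exp [0.55213933 0.00670256 0.29925025] [[317.5036837  190.57277474]] [[316.68932178 276.75078121]]
```

View pics/c4.png

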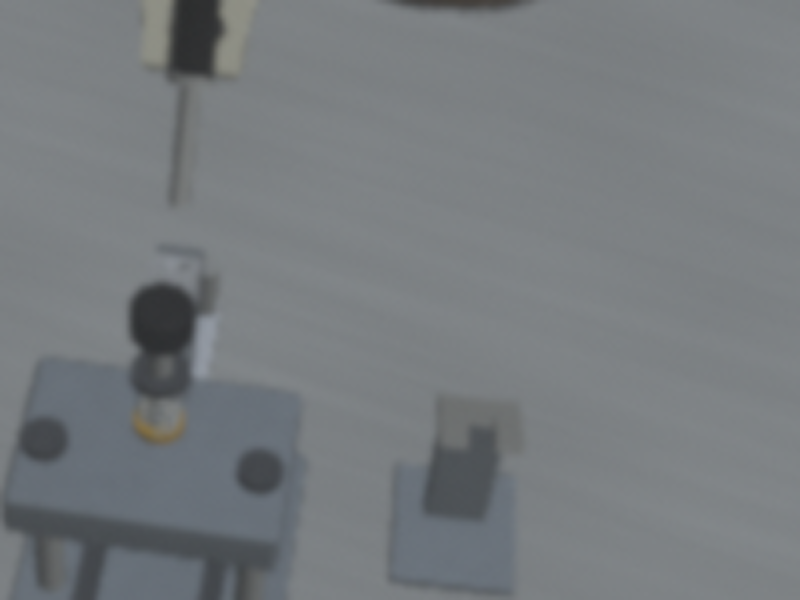

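```bash
python3 - <<'E'
from h import *
o=fr(0,0,RY,OUT)[0]; n=np.array([.5525,.1760,.12]); L=np.array([-np.sin(RY),np.cos(RY),0])
plan(n+.106*o-.03*L,RY,26,5)
E
```

```text
total mm [ -26.5  130.4 -107. ] deg [ 0.03 -0.06  0.95] | per row [ -5.3   26.08 -21.41] [ 0.01 -0.01  0.19] tcp [0.4468 0.1191 0.3585] t 7.2333 F [-0.9  0.4 -0.2]
```

move_arm(
  deltas=[
    [-5.3, 26, -8, 0, 0, 0.19],
    [-5.3, 26, -8, 0, 0, 0.19],
    [-5.3, 26, -8, 0, 0, 0.19],
    [-5.3, 26, -8, 0, 0, 0.19],
    [-5.3, 26, -8, 0, 0, 0.19],
  ],
)

```text
t: 7.65
eef_pos: [0.4462, 0.1199, 0.4255]
ee_rot: [3.141, -0.454, 0.241]
force: [0.5, 0.3, 0.0]
width: 0.0155
```

move_arm(
  deltas=[
    [0, 0, -22, 0, 0, 0],
    [0, 0, -22, 0, 0, 0],
    [0, 0, -23, 0, 0, 0],
    [0, 0, 0, 0, 0, 0],
    [0, 0, 0, 0, 0, 0],
  ],
)

```text
t: 8.07
eef_pos: [0.4466, 0.1183, 0.3582]
ee_rot: [3.139, -0.451, 0.242]
force: [-0.6, 0.2, 0.3]
width: 0.0156
```

```bash
python3 - <<'E'
from h import *
s=arm.get_state();im=arm.grab_frame("wrist"); s=arm.get_state(); T=wristT(s); np.save("w5T.npy",T); cv2.imwrite("pics/w5.png",im[:,:,::-1])
print(s["t"],s["qd"].round(3),s["width"],s["eef_pos"],s["ee_rot"])
cv2.imwrite("pics/w5c.png",cv2.resize(im[150:330,180:420,::-1],(800,600),interpolation=cv2.INTER_CUBIC))
for th in ["notch","pin"]:
    r=arm.spot_point(th,"wrist"); print(th,[(np.round(d["xy"],1).tolist(),round(d["score"],2)) for d in r[:2]])
U=np.array([.899,0,.438]);p=np.array([0,0,.12])
for P in [p,p-.005*U,p+.023*U+[0,.022,0],p+.023*U-[0,.022,0],p+.023*U+[0,.007,0],p+.023*U-[0,.007,0]]: 
    q=proj(fr(.5525,.1760,RY,P),"wrist",T)[0]; print(q.round(1), ((q-[180,150])*[800/240,600/180]).round(0))
E
```

```text
8.1167 [ 0.    -0.019  0.031  0.     0.001 -0.002] 0.015693303983885527 [0.44707718 0.11871096 0.35966688] [ 3.14058394 -0.45351873  0.24139081]
notch [([273.2, 236.6], 0.92)]
pin [([321.1, 273.4], 0.84)]
[276.5 238. ] [322. 293.]
[276.7 244.3] [322. 314.]
[245.7 207.8] [219. 193.]
[305.4 207.8] [418. 193.]
[266.  207.8] [287. 193.]
[285.  207.8] [350. 193.]
```

View pics/w5c.png

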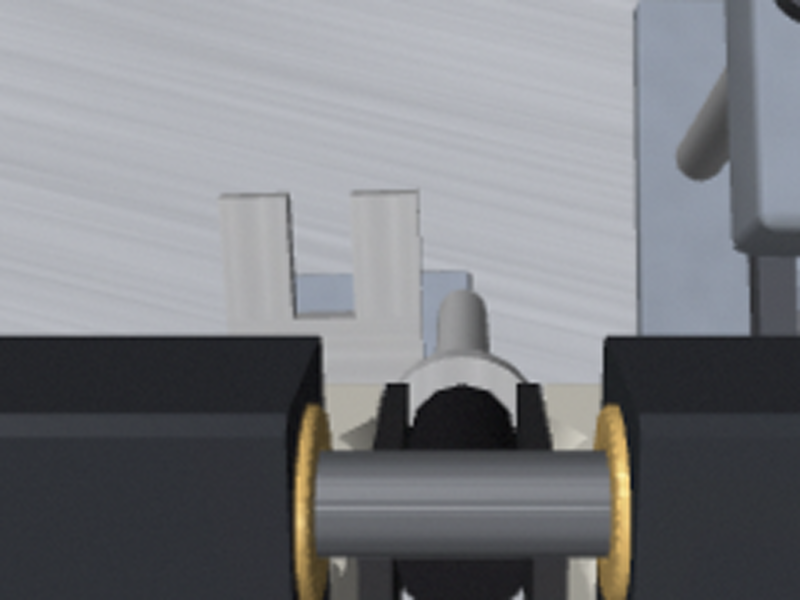

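The view shows the fork with its slot (crop columns 289–355, closed end at row 316), within about 0.6 px of my estimate; the pin shaft shows at crop column 463, about 1 mm off the tool's centre. Next is the approach by the slot mouth.

```bash
python3 - <<'E'
from h import *
s=arm.get_state(); T=wristT(s); Rm=R.from_euler('xyz',s["ee_rot"]).as_matrix()
g=s["eef_pos"]+Rm[:,2]*arm.tcp_to_grasp
for d in (.020,.023,.026,.029): print(d,proj(g+Rm[:,2]*d,"wrist",T).round(1), "tip",proj(g+Rm[:,2]*(d+.064),"wrist",T).round(1))
RY=.25
o=fr(0,0,RY,OUT)[0]; U=fr(0,0,RY,[.899,0,.438])[0]; L=np.array([-np.sin(RY),np.cos(RY),0])
n=np.array([.5525,.1760,.12])+.00065*L
plan(n+.106*o+.042*U,RY,26,5)
plan(n+.030*o+.042*U,RY,26,5)
plan(n+.030*o,RY,26,5)
print("o",o,"U",U)
E
```

```text
0.02 [[316.7 281.1]] tip [[317.1 245.6]]
0.023 [[316.7 278.9]] tip [[317.1 244.4]]
0.026 [[316.7 276.7]] tip [[317.1 243.2]]
0.029 [[316.8 274.6]] tip [[317.1 242.1]]
total mm [28.9 38.1 16.1] deg [-0.07  0.12  0.52] | per row [5.79 7.63 3.21] [-0.01  0.02  0.1 ] tcp [0.4763 0.1572 0.3769] t 8.2167 F [-0.   0.3 -0.3]
total mm [ 61.2  46.4 -52.2] deg [-0.07  0.12  0.52] | per row [ 12.24   9.27 -10.45] [-0.01  0.02  0.1 ] tcp [0.5085 0.1654 0.3085] t 8.2167 F [-0.   0.3 -0.3]
total mm [ 24.6  37.  -70.6] deg [-0.07  0.12  0.52] | per row [  4.92   7.41 -14.13] [-0.01  0.02  0.1 ] tcp [0.4719 0.1561 0.2901] t 8.2167 F [-0.   0.3 -0.3]
o [-0.42438364 -0.10836293  0.899     ] U [0.87105227 0.22241616 0.438     ]
```

move_arm(
  deltas=[
    [5.8, 7.6, 3.2, 0, 0.02, 0.1],
    [5.8, 7.6, 3.2, 0, 0.02, 0.1],
    [5.8, 7.6, 3.2, 0, 0.02, 0.1],
    [5.8, 7.6, 3.2, 0, 0.02, 0.1],
    [5.7, 7.7, 3.3, 0, 0.02, 0.1],
  ],
)

```text
t: 8.63
eef_pos: [0.4764, 0.158, 0.376]
ee_rot: [-3.141, -0.453, 0.25]
force: [-0.6, -0.2, -0.9]
width: 0.0157
```

move_arm(
  deltas=[
    [8.1, 2.05, -17.1, 0, 0, 0],
    [8.1, 2.05, -17.1, 0, 0, 0],
    [8.1, 2.05, -17.1, 0, 0, 0],
    [8.0, 2.05, -17.1, 0, 0, 0],
    [0, 0, 0, 0, 0, 0],
  ],
)

```text
t: 9.05
eef_pos: [0.5083, 0.1655, 0.3035]
ee_rot: [3.139, -0.447, 0.252]
force: [0.3, -1.5, -0.1]
width: 0.0155
```

move_arm(
  deltas=[
    [-4.4, -1.1, -2.2, 0, 0, 0],
    [-4.4, -1.1, -2.2, 0, 0, 0],
    [-4.4, -1.1, -2.2, 0, 0, 0],
    [0, 0, 0, 0, 0, 0],
    [0, 0, 0, 0, 0, 0],
  ],
)

```text
t: 9.47
eef_pos: [0.4951, 0.1615, 0.3011]
ee_rot: [3.142, -0.453, 0.249]
force: [0.4, -0.0, -1.1]
width: 0.0155
```

```bash
python3 - <<'E'
from h import *
RY=.25
o=fr(0,0,RY,OUT)[0]; U=fr(0,0,RY,[.899,0,.438])[0]; L=np.array([-np.sin(RY),np.cos(RY),0])
n=np.array([.5525,.1760,.12])+.00065*L
plan(n+.030*o,RY,26,5)
im=arm.grab_frame("wrist"); s=arm.get_state(); T=wristT(s); cv2.imwrite("pics/w6.png",im[:,:,::-1])
print([proj(n+a*U+b*L,"wrist",T).round(0) for a,b in ((.023,.022),(.023,-.022),(0,0))])
cv2.imwrite("pics/w6c.png",cv2.resize(im[150:330,180:420,::-1],(800,600),interpolation=cv2.INTER_CUBIC))
E
```

```text
total mm [-23.2  -5.4 -10.9] deg [ 0.01 -0.03  0.05] | per row [-4.63 -1.07 -2.19] [ 0.   -0.01  0.01] tcp [0.4719 0.1561 0.2901] t 9.4667 F [ 0.4 -0.  -1.1]
[array([[275., 280.]]), array([[357., 280.]]), array([[316., 319.]])]
```

View pics/w6c.png

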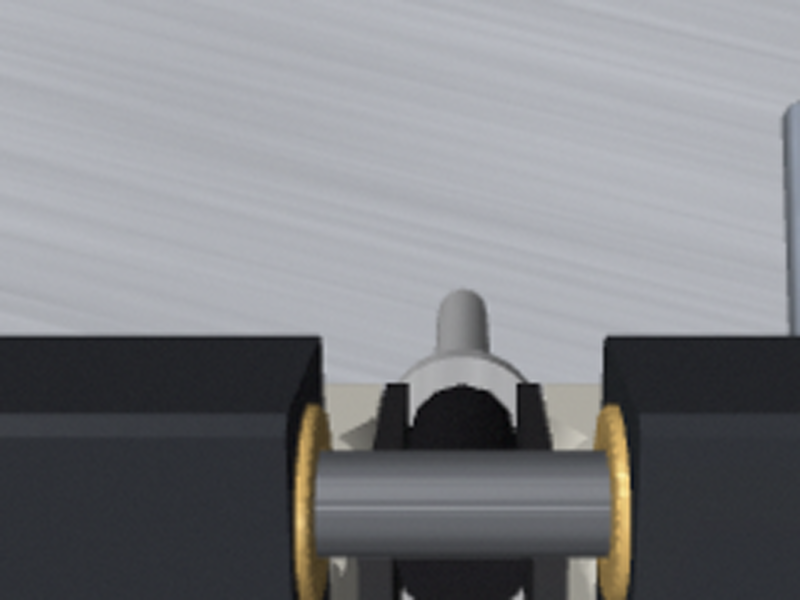

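move_arm(
  deltas=[
    [-3.5, -0.9, -1.75, 0, 0, 0],
    [-3.5, -0.9, -1.75, 0, 0, 0],
    [-3.5, -0.9, -1.75, 0, 0, 0],
    [-3.5, -0.8, -1.75, 0, 0, 0],
    [-3.5, -0.8, -1.75, 0, 0, 0],
  ],
)

```text
t: 9.93
eef_pos: [0.4783, 0.1574, 0.2933]
ee_rot: [-3.141, -0.451, 0.25]
force: [0.8, -1.4, 0.0]
width: 0.0153
```

move_arm(
  deltas=[
    [-0.9, -0.2, -0.4, 0, 0, 0],
    [-0.9, -0.2, -0.4, 0, 0, 0],
    [-0.9, -0.2, -0.4, 0, 0, 0],
    [-0.9, -0.2, -0.4, 0, 0, 0],
    [0, 0, 0, 0, 0, 0],
  ],
)

```text
t: 10.35
eef_pos: [0.4755, 0.1571, 0.2931]
ee_rot: [-3.141, -0.448, 0.25]
force: [0.5, -0.2, -0.5]
width: 0.0151
```

```bash
python3 - <<'E'
from h import *
RY=.25
o=fr(0,0,RY,OUT)[0]; U=fr(0,0,RY,[.899,0,.438])[0]; L=np.array([-np.sin(RY),np.cos(RY),0])
n=np.array([.5525,.1760,.12])+.00065*L
plan(n+.030*o,RY,26,5)
s=arm.get_state(); print(s["moment"].round(2), [round(float(v@s["force"]),1) for v in (o,U,L)], [round(float(v@(s["eef_pos"]-(n+(.03+.1593)*o))*1e3),1) for v in (o,U,L)])
E
```

```text
total mm [-3.5 -1.  -2.9] deg [ 0.03 -0.35 -0.02] | per row [-0.7  -0.21 -0.58] [ 0.01 -0.07 -0.  ] tcp [0.4719 0.1561 0.2901] t 10.35 F [ 0.5 -0.2 -0.5]
[-0.52  1.51  0.02] [-0.6, 0.2, -0.3] [1.0, 4.5, 0.1]
```

move_arm(
  deltas=[
    [-0.9, -0.2, -0.4, 0, 0, 0],
    [-0.9, -0.2, -0.4, 0, 0, 0],
    [0, 0, 0, 0, 0, 0],
    [0, 0, 0, 0, 0, 0],
    [0, 0, 0, 0, 0, 0],
  ],
)

```text
t: 10.77
eef_pos: [0.4741, 0.1565, 0.2929]
ee_rot: [-3.14, -0.446, 0.25]
force: [0.0, -0.2, -0.4]
width: 0.0154
```

```bash
cat > st.py <<'E'
from h import *
RY=.25
o=fr(0,0,RY,OUT)[0]; U=fr(0,0,RY,[.899,0,.438])[0]; L=np.array([-np.sin(RY),np.cos(RY),0])
n=np.array([.5525,.1760,.12])+.00065*L
s=arm.get_state(); g=s["eef_pos"]+R.from_euler('xyz',s["ee_rot"]).as_matrix()[:,2]*arm.tcp_to_grasp
print(s["t"],s["moment"].round(2),"F oUL",[round(float(v@s["force"]),1) for v in (o,U,L)], "pin vs notch mm",[round(float(v@(g-(n+.026*o))*1e3),1) for v in (o,U,L)],"width",s["width"],"qd",abs(s["qd"]).max().round(3), "rot",s["ee_rot"].round(4))
E
python3 st.py
```

```text
10.7667 [-0.48  1.49  0.01] F oUL [-0.3, -0.2, -0.2] pin vs notch mm [5.5, 2.0, 0.0] width 0.015388575685535148 qd 0.001 rot [-3.1405 -0.4463  0.2497]
```

```bash
python3 - <<'E'
from h import *
s=arm.get_state(); print(s["q"].round(3),s["joint_efforts"].round(2),s["moment"].round(2),s["force"].round(2))
im=arm.grab_frame("wrist"); cv2.imwrite("pics/w7.png",im[:,:,::-1])
im=arm.grab_frame("scene"); cv2.imwrite("pics/s7.png",im[:,:,::-1])
a=cv2.imread("pics/w6.png");b=cv2.imread("pics/w7.png"); s4=cv2.resize(im[200:330,330:440,::-1],(400,472),interpolation=cv2.INTER_CUBIC)
w=cv2.resize(b[170:330,250:390],(400,457),interpolation=cv2.INTER_CUBIC)
cv2.imwrite("pics/m7.png",np.hstack([s4[:457],w]))
E
```

```text
[ 0.558  0.055 -1.016  1.07  -0.149  0.226] [ 4.000e-02 -2.701e+01  2.244e+01  1.930e+00  4.000e-01 -1.000e-02] [-0.48  1.49  0.01] [ 0.   -0.2  -0.35]
```

View pics/m7.png

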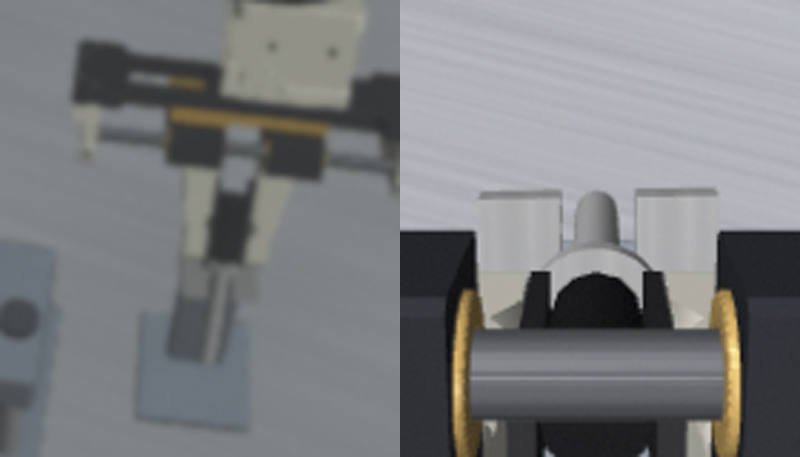

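The wrist crop shows the shaft between the prongs (crop columns 575–617 in a slot from 562 to 637). Joint 3 is at its limit (−1.016 of −1.02), so I'll make the tool a little more upright about the collar to get reach.

```bash
cat >> st.py <<'E'
import sys
def pl(tilt,po,nr=5,yaw=RY):
    ot=fr(0,0,yaw,[-np.sin(np.radians(tilt)),0,np.cos(np.radians(tilt))])[0]
    plan(po+.026*ot,yaw,tilt,nr)
print("q",s["q"].round(3))
E
python3 - <<'E'
from st import *
pl(20,n+.004*o+.002*U)
pl(20,n+.000*o-.000*U)
E
```

```text
10.8667 [-0.45  1.52  0.03] F oUL [-1.1, 0.9, -0.1] pin vs notch mm [5.5, 2.0, -0.0] width 0.015511898898937759 qd 0.001 rot [-3.1405 -0.4463  0.2496]
q [ 0.558  0.055 -1.016  1.07  -0.149  0.226]
total mm [16.9  4.5  5.7] deg [-1.43  5.38  0.  ] | per row [3.37 0.89 1.14] [-0.29  1.08  0.  ] tcp [0.491  0.161  0.2986] t 10.8667 F [ 1.3  0.2 -0.6]
total mm [16.8  4.5  1.3] deg [-1.43  5.38  0.  ] | per row [3.36 0.89 0.25] [-0.29  1.08  0.  ] tcp [0.4909 0.161  0.2941] t 10.8667 F [ 1.3  0.2 -0.6]
```

move_arm(
  deltas=[
    [3.4, 0.9, 1.1, -0.29, 1.08, 0],
    [3.4, 0.9, 1.1, -0.29, 1.08, 0],
    [3.4, 0.9, 1.1, -0.29, 1.08, 0],
    [3.4, 0.9, 1.2, -0.28, 1.07, 0],
    [3.3, 0.9, 1.2, -0.28, 1.07, 0],
  ],
)

```text
t: 11.28
eef_pos: [0.4912, 0.1609, 0.299]
ee_rot: [3.141, -0.354, 0.25]
force: [0.6, -0.6, -0.6]
width: 0.0154
```

move_arm(
  deltas=[
    [0, 0, 0, 0, 0, 0],
    [0, 0, 0, 0, 0, 0],
    [0, 0, 0, 0, 0, 0],
    [0, 0, 0, 0, 0, 0],
    [0, 0, 0, 0, 0, 0],
  ],
)

```text
t: 11.7
eef_pos: [0.4909, 0.1597, 0.2988]
ee_rot: [3.14, -0.356, 0.249]
force: [0.4, -0.9, -0.8]
width: 0.0155
```

```bash
python3 - <<'E'
from st import *
pl(20,n+.004*o+.002*U)
pl(20,n+.001*o-.000*U)
E
```

```text
11.7 [-0.34  1.16  0.04] F oUL [-0.7, -0.2, -1.0] pin vs notch mm [4.1, 5.5, -1.5] width 0.015520765860175853 qd 0.007 rot [ 3.1399 -0.3556  0.2495]
q [ 0.725  0.098 -0.798  0.437 -0.39   0.713]
total mm [ 0.   1.2 -0.2] deg [-0.    0.39  0.06] | per row [ 0.01  0.25 -0.04] [-0.    0.08  0.01] tcp [0.491  0.161  0.2986] t 11.7 F [ 0.4 -0.9 -0.8]
total mm [-0.4  1.1 -3.8] deg [-0.    0.39  0.06] | per row [-0.09  0.22 -0.76] [-0.    0.08  0.01] tcp [0.4905 0.1608 0.295 ] t 11.7 F [ 0.4 -0.9 -0.8]
```

```bash
python3 - <<'E'
from st import *
pl(23,n+.004*o+.000*U)
pl(23,n+.0005*o-.001*U)
E
```

```text
11.7 [-0.34  1.16  0.04] F oUL [-0.7, -0.2, -1.0] pin vs notch mm [4.1, 5.5, -1.5] width 0.015520765860175853 qd 0.007 rot [ 3.1399 -0.3556  0.2495]
q [ 0.725  0.098 -0.798  0.437 -0.39   0.713]
total mm [-10.5  -1.4  -4.6] deg [ 0.74 -2.52  0.07] | per row [-2.09 -0.29 -0.93] [ 0.15 -0.5   0.01] tcp [0.4805 0.1583 0.2942] t 11.7 F [ 0.4 -0.9 -0.8]
total mm [-9.8 -1.3 -8.2] deg [ 0.74 -2.52  0.07] | per row [-1.97 -0.26 -1.65] [ 0.15 -0.5   0.01] tcp [0.4811 0.1584 0.2906] t 11.7 F [ 0.4 -0.9 -0.8]
```

move_arm(
  deltas=[
    [-2.1, -0.3, -0.9, 0.15, -0.5, 0],
    [-2.1, -0.3, -0.9, 0.15, -0.5, 0],
    [-2.1, -0.3, -0.9, 0.15, -0.5, 0],
    [-2.1, -0.3, -0.9, 0.15, -0.5, 0],
    [-2.1, -0.2, -1.0, 0.15, -0.5, 0],
  ],
)

```text
t: 12.12
eef_pos: [0.4804, 0.1587, 0.2943]
ee_rot: [-3.141, -0.402, 0.249]
force: [0.4, -0.5, -0.6]
width: 0.0154
```

move_arm(
  deltas=[
    [0.1, 0, -0.7, 0, 0, 0],
    [0.1, 0, -0.7, 0, 0, 0],
    [0.1, 0, -0.7, 0, 0, 0],
    [0.1, 0, -0.7, 0, 0, 0],
    [0, 0, 0, 0, 0, 0],
  ],
)

```text
t: 12.53
eef_pos: [0.4814, 0.159, 0.2916]
ee_rot: [-3.141, -0.401, 0.249]
force: [0.3, -0.4, -0.2]
width: 0.0154
```

```bash
python3 - <<'E'
from st import *
pl(23,n)
im=arm.grab_frame("wrist"); cv2.imwrite("pics/w8.png",im[:,:,::-1]); T=wristT(s)
print([(arm_,[(np.round(d["xy"],1).tolist(),round(d["score"],2)) for d in arm.spot_point(arm_,"wrist")[:1]]) for arm_ in ("pin","notch")], proj(n,"wrist",T).round(1))
E
```

```text
12.5333 [-0.38  1.39 -0.01] F oUL [-0.3, 0.1, -0.5] pin vs notch mm [1.2, 1.1, 0.5] width 0.015374862371647672 qd 0.007 rot [-3.1408 -0.4012  0.2489]
q [ 0.688  0.081 -0.912  0.675 -0.268  0.506]
total mm [ 0.8 -0.3 -1. ] deg [-0.04 -0.02  0.04] | per row [ 0.17 -0.06 -0.2 ] [-0.01 -0.    0.01] tcp [0.4822 0.1587 0.2906] t 12.5333 F [ 0.3 -0.4 -0.2]
[('pin', []), ('notch', [])] [[317.8 275.3]]
```

move_arm(
  deltas=[
    [-0.5, -0.1, -0.25, 0, 0, 0],
    [-0.5, -0.1, -0.25, 0, 0, 0],
    [-0.5, -0.1, -0.25, 0, 0, 0],
    [0, 0, 0, 0, 0, 0],
    [0, 0, 0, 0, 0, 0],
  ],
)

```text
t: 13.1
eef_pos: [0.4796, 0.1586, 0.2909]
ee_rot: [-3.141, -0.401, 0.249]
force: [-0.0, -0.5, -1.3]
width: 0.0156
```

```bash
python3 -c "
from st import *
pl(23,n)"
```

```text
13.1 [-0.41  1.33 -0.  ] F oUL [-1.1, -0.7, -0.5] pin vs notch mm [1.3, -0.8, 0.5] width 0.015644683836036566 qd 0.002 rot [-3.1409 -0.4013  0.249 ]
q [ 0.687  0.079 -0.919  0.685 -0.264  0.496]
total mm [ 2.5  0.1 -0.3] deg [-0.04 -0.02  0.04] | per row [ 0.51  0.03 -0.06] [-0.01 -0.    0.01] tcp [0.4822 0.1587 0.2906] t 13.1 F [-0.  -0.5 -1.3]
```

move_arm(
  deltas=[
    [-0.5, -0.1, -0.25, 0, 0, 0],
    [-0.5, -0.1, -0.25, 0, 0, 0],
    [-0.5, -0.1, -0.25, 0, 0, 0],
    [0, 0, 0, 0, 0, 0],
    [0, 0, 0, 0, 0, 0],
  ],
)

```text
t: 13.52
eef_pos: [0.4784, 0.1585, 0.2904]
ee_rot: [-3.141, -0.402, 0.249]
force: [2.4, -1.0, -0.5]
width: 0.0158
```

```bash
python3 -c "
from st import *
pl(23,n)"
```

```text
13.5167 [-0.35  0.42 -0.11] F oUL [-1.4, 1.7, -1.5] pin vs notch mm [1.4, -2.0, 0.8] width 0.015774275849295673 qd 0.003 rot [-3.1405 -0.402   0.249 ]
q [ 0.686  0.077 -0.924  0.695 -0.26   0.487]
total mm [3.8 0.2 0.2] deg [-0.06  0.02  0.03] | per row [0.75 0.05 0.03] [-0.01  0.    0.01] tcp [0.4822 0.1587 0.2906] t 13.5167 F [ 2.4 -1.  -0.5]
```

move_arm(
  deltas=[
    [0.2, 0.05, -0.45, 0, 0, 0],
    [0.2, 0.05, -0.45, 0, 0, 0],
    [0.2, 0.05, -0.45, 0, 0, 0],
    [0.2, 0.05, -0.45, 0, 0, 0],
    [0, 0, 0, 0, 0, 0],
  ],
)

```text
t: 13.93
eef_pos: [0.4792, 0.1588, 0.2885]
ee_rot: [-3.141, -0.402, 0.249]
force: [2.7, 1.1, 1.3]
width: 0.0152
```

```bash
python3 -c "
from st import *
pl(23,n)"
```

```text
13.9333 [0.03 0.22 0.01] F oUL [-0.1, 3.2, 0.4] pin vs notch mm [-0.6, -2.1, 0.9] width 0.015225825078091337 qd 0.006 rot [-3.1405 -0.4019  0.2492]
q [ 0.68   0.081 -0.929  0.711 -0.251  0.476]
total mm [ 3.  -0.   2.1] deg [-0.06  0.01  0.02] | per row [ 0.6  -0.01  0.41] [-0.01  0.    0.  ] tcp [0.4822 0.1587 0.2906] t 13.9333 F [2.7 1.1 1.3]
```

move_arm(
  deltas=[
    [0.2, 0.05, -0.45, 0, 0, 0],
    [0.2, 0.05, -0.45, 0, 0, 0],
    [0.2, 0.05, -0.45, 0, 0, 0],
    [0.2, 0.05, -0.45, 0, 0, 0],
    [0, 0, 0, 0, 0, 0],
  ],
)

```text
t: 14.35
eef_pos: [0.4797, 0.1588, 0.2872]
ee_rot: [-3.14, -0.403, 0.249]
force: [-6.1, -0.8, 11.2]
width: 0.0155
```

```bash
python3 -c "
from st import *
pl(23,n)"
```

```text
14.35 [0.04 1.69 0.25] F oUL [12.7, -0.5, 0.7] pin vs notch mm [-2.0, -2.1, 0.8] width 0.015519280773137353 qd 0.006 rot [-3.1405 -0.4026  0.2492]
q [ 0.674  0.083 -0.934  0.728 -0.243  0.463]
total mm [ 2.5 -0.1  3.4] deg [-0.08  0.05  0.02] | per row [ 0.5  -0.01  0.67] [-0.02  0.01  0.  ] tcp [0.4822 0.1587 0.2906] t 14.35 F [-6.1 -0.8 11.2]
```

move_arm(
  deltas=[
    [0, 0, 0, 0, 0, 0],
    [0, 0, 0, 0, 0, 0],
    [0, 0, 0, 0, 0, 0],
    [0, 0, 0, 0, 0, 0],
    [0, 0, 0, 0, 0, 0],
  ],
  claw=110,
)

```text
t: 14.77
eef_pos: [0.4795, 0.1585, 0.286]
ee_rot: [-3.141, -0.4, 0.249]
force: [-0.4, -1.3, -0.3]
width: 0.0433
```

move_arm(
  deltas=[
    [-2.0, -0.5, 5.0, 0, 0, 0],
    [-4.0, -1.0, 9.5, 0, 0, 0],
    [-6.1, -1.5, 14.7, 0, 0, 0],
    [-6.1, -1.5, 14.7, 0, 0, 0],
    [-6.1, -1.5, 14.7, 0, 0, 0],
  ],
)

```text
t: 15.18
eef_pos: [0.455, 0.1527, 0.3451]
ee_rot: [-3.141, -0.4, 0.249]
force: [1.2, 0.0, -0.4]
width: 0.0497
```

move_arm(
  deltas=[
    [-6.1, -1.5, 14.7, 0, 0, 0],
    [-6.1, -1.5, 14.7, 0, 0, 0],
    [0, 0, 0, 0, 0, 0],
    [0, 0, 0, 0, 0, 0],
    [0, 0, 0, 0, 0, 0],
  ],
)

```text
t: 15.6
eef_pos: [0.4431, 0.1496, 0.3738]
ee_rot: [-3.141, -0.401, 0.249]
force: [0.5, -0.2, -0.6]
width: 0.0497
```

```bash
python3 - <<'E'
from st import *
im=arm.grab_frame("wrist"); s=arm.get_state(); T=wristT(s); cv2.imwrite("pics/w9.png",im[:,:,::-1])
for th in ["pin","notch"]:
    r=arm.spot_point(th,"wrist"); print(th,[(np.round(d["xy"],1).tolist(),round(d["score"],2)) for d in r[:2]])
print("pred notch",proj(n,"wrist",T).round(1),"griptop",proj(n+.044*o,"wrist",T).round(1), "tip",proj(n-.064*o,"wrist",T).round(1))
w=im[150:330,240:400,::-1]; sc=arm.grab_frame("scene")[200:320,340:440,::-1]
cv2.imwrite("pics/m9.png",np.hstack([cv2.resize(w,(400,450),interpolation=cv2.INTER_CUBIC),cv2.resize(sc,(400,450),interpolation=cv2.INTER_CUBIC)]))
E
```

```text
15.6 [-0.38  1.28  0.03] F oUL [-0.7, 0.2, -0.3] pin vs notch mm [92.4, 1.6, 0.9] width 0.04968224283262458 qd 0.014 rot [-3.1411 -0.4005  0.2492]
q [ 0.812 -0.093 -0.788  0.396 -0.568  0.706]
pin [([320.6, 227.8], 0.8)]
notch [([319.8, 227.8], 0.6)]
pred notch [[318.1 227.4]] griptop [[318.1 246.1]] tip [[318.1 208.8]]
```

View pics/m9.png

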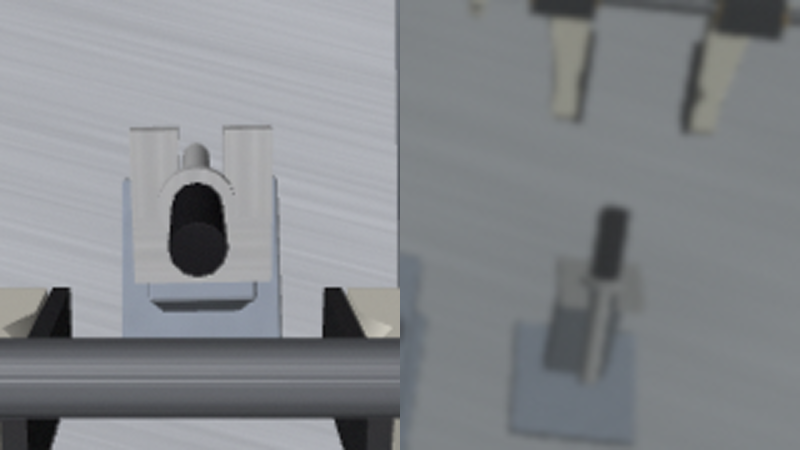

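```bash
python3 - <<'E'
from st import *
T=wristT(s)
P=lambda q:(proj(q,"wrist",T)[0]-[240,150])*2.5
for k in (0,-.002,-.003):
  m=n+k*U
  print(k,"corners",P(m+.023*U+.022*L).round(0),P(m+.023*U-.022*L).round(0),"collar top edge",P(m+.004*o+.012*U).round(0),"grip top far/near edge",P(m+.044*o+.008*U).round(0),P(m+.044*o-.008*U).round(0),"tip far edge",P(m-.064*o+.005*U).round(0))
# plunger plan: closed fingertips above plunger top
pt=fr(.6324,.0264,PY,[0,0,.236])[0]
z=R.from_euler('xyz',[np.pi,0,PY]).as_matrix()[:,2]
print("post-view plan")
post=fr(.6324,.0264,PY,[-.180,0,.046])[0]
for t in (0,8,15): plan(post,PY,t,5); plan(post,PY,t,5,.08)
E
```

```text
15.8 [-0.38  1.24  0.03] F oUL [-0.0, -1.0, 0.8] pin vs notch mm [92.1, 1.6, 0.6] width 0.04957919199666761 qd 0.006 rot [ 3.1413 -0.3997  0.2491]
q [ 0.811 -0.092 -0.787  0.396 -0.569  0.706]
0 corners [122. 122.] [267. 121.] collar top edge [195. 160.] grip top far/near edge [195. 212.] [195. 269.] tip far edge [195. 135.]
-0.002 corners [123. 128.] [267. 128.] collar top edge [195. 166.] grip top far/near edge [195. 219.] [195. 276.] tip far edge [195. 140.]
-0.003 corners [123. 131.] [267. 131.] collar top edge [195. 169.] grip top far/near edge [195. 223.] [195. 280.] tip far edge [195. 142.]
post-view plan
total mm [  13.6 -163.6 -168.3] deg [-5.37 22.26 -1.29] | per row [  2.73 -32.71 -33.66] [-1.07  4.45 -0.26] tcp [ 0.457  -0.014   0.2053] t 15.8 F [-1.1  0.6 -0.4]
total mm [  13.6 -163.6  -88.3] deg [-5.37 22.26 -1.29] | per row [  2.73 -32.71 -17.66] [-1.07  4.45 -0.26] tcp [ 0.457  -0.014   0.2853] t 15.8 F [-1.1  0.6 -0.4]
total mm [  -8.  -168.5 -169.8] deg [-3.49 14.49 -1.29] | per row [ -1.59 -33.71 -33.97] [-0.7   2.9  -0.26] tcp [ 0.4354 -0.019   0.2037] t 15.8 F [-1.1  0.6 -0.4]
total mm [ -18.8 -171.   -90.6] deg [-3.49 14.49 -1.29] | per row [ -3.76 -34.21 -18.12] [-0.7   2.9  -0.26] tcp [ 0.4245 -0.0215  0.283 ] t 15.8 F [-1.1  0.6 -0.4]
total mm [ -26.5 -172.8 -173.7] deg [-1.84  7.68 -1.3 ] | per row [ -5.31 -34.56 -34.74] [-0.37  1.54 -0.26] tcp [ 0.4168 -0.0232  0.1999] t 15.8 F [-1.1  0.6 -0.4]
total mm [ -46.7 -177.5  -96.4] deg [-1.84  7.68 -1.3 ] | per row [ -9.34 -35.49 -19.29] [-0.37  1.54 -0.26] tcp [ 0.3966 -0.0279  0.2771] t 15.8 F [-1.1  0.6 -0.4]
```

Pin check: fork corners (row 127), collar edge (167), grip end (276) and tip (143) all match a pin seated in the notch, about 2 mm down-slope of my first estimate. So it is fully home. On to the carriage post.

```bash
python3 - <<'E'
from h import *
post=fr(.6324,.0264,PY,[-.180,0,.046])[0]
plan(post,PY,5,10,.10); plan(post,PY,5,5)
E
```

```text
total mm [  -8.4 -168.6  -69.3] deg [-4.2  17.4  -1.29] | per row [ -0.84 -16.86  -6.93] [-0.42  1.74 -0.13] tcp [ 0.435  -0.0191  0.3043] t 15.8 F [-1.1  0.6 -0.4]
total mm [ 1.000e-01 -1.667e+02 -1.689e+02] deg [-4.2  17.4  -1.29] | per row [ 2.000e-02 -3.333e+01 -3.378e+01] [-0.84  3.48 -0.26] tcp [ 0.4435 -0.0171  0.2047] t 15.8 F [-1.1  0.6 -0.4]
```

move_arm(
  deltas=[
    [-0.8, -16.9, 0, -0.42, 1.74, -0.13],
    [-0.8, -16.9, 0, -0.42, 1.74, -0.13],
    [-0.8, -16.9, 0, -0.42, 1.74, -0.13],
    [-0.8, -16.9, 0, -0.42, 1.74, -0.13],
    [-0.8, -16.9, 0, -0.42, 1.74, -0.13],
  ],
)

```text
t: 16.22
eef_pos: [0.4392, 0.0646, 0.3741]
ee_rot: [-3.14, -0.243, 0.237]
force: [0.8, -0.1, 0.7]
width: 0.0501
```

move_arm(
  deltas=[
    [-0.9, -16.8, -13.9, -0.42, 1.74, -0.13],
    [-0.9, -16.8, -13.9, -0.42, 1.74, -0.13],
    [-0.9, -16.8, -13.9, -0.42, 1.74, -0.13],
    [-0.9, -16.8, -13.9, -0.42, 1.74, -0.13],
    [-0.9, -16.8, -13.8, -0.42, 1.74, -0.13],
  ],
)

```text
t: 16.63
eef_pos: [0.4347, -0.0197, 0.3041]
ee_rot: [-3.141, -0.087, 0.226]
force: [1.0, 0.6, -0.2]
width: 0.0498
```

move_arm(
  deltas=[
    [0, 0, 0, 0, 0, 0],
    [0, 0, 0, 0, 0, 0],
    [0, 0, 0, 0, 0, 0],
    [0, 0, 0, 0, 0, 0],
    [0, 0, 0, 0, 0, 0],
  ],
)

```text
t: 17.05
eef_pos: [0.435, -0.0182, 0.3057]
ee_rot: [-3.141, -0.09, 0.227]
force: [0.5, 0.4, -0.2]
width: 0.0499
```

```bash
python3 - <<'E'
from h import *
s=arm.get_state(); print(s["q"].round(2))
im=arm.grab_frame("wrist"); s=arm.get_state(); T=wristT(s); cv2.imwrite("pics/w10.png",im[:,:,::-1])
for th in ["carriage_post","vial","plunger_top"]:
    r=arm.spot_point(th,"wrist"); print(th,[(np.round(d["xy"],1).tolist(),round(d["score"],2)) for d in r[:2]])
r=arm.spot_point("plunger_top","wrist")
for nme,v in (("post",(-.18,0,.06)),("plunger",(0,0,.236)),("vial",(-.06,0,0)),("caps",(22e-3,.055,.14)),("",(22e-3,-.055,.14))): print(nme,proj(fr(.6324,.0264,PY,v),"wrist",T).round(1))
post=fr(.6324,.0264,PY,[-.180,0,.046])[0]
plan(post,PY,5,10)
cv2.imwrite("pics/w10c.png",im[:,:,::-1])
E
```

```text
[ 0.42  0.02 -0.68  0.02 -0.78  1.36]
carriage_post [([319.1, 242.2], 0.59)]
vial [([316.6, 77.5], 0.59), ([317.5, 247.0], 0.46)]
plunger_top []
post [[318.7 244. ]]
plunger [[  319.2 -1206.5]]
vial [[318.7  85.9]]
caps [[ 170.1 -252.3]]
 [[ 467.7 -252.6]]
total mm [   8.7    1.4 -100.7] deg [-0.09  0.12 -0.03] | per row [  0.87   0.14 -10.07] [-0.01  0.01 -0.  ] tcp [ 0.4435 -0.0171  0.2047] t 17.3 F [-0.2  0.3  0. ]
```

View pics/w10c.png

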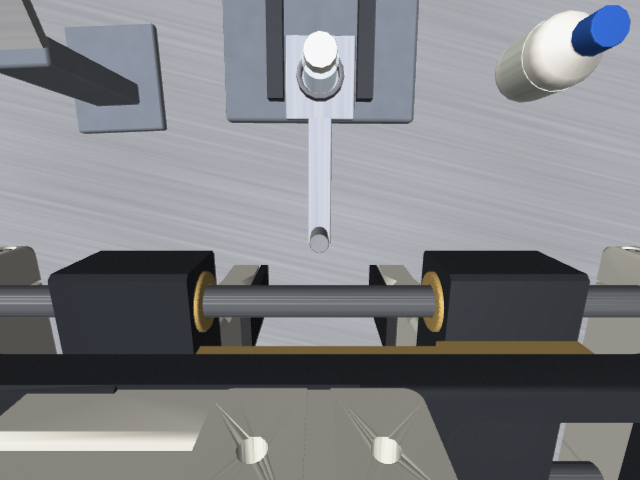

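The post top is at (319, 242), centred between the open fingers and close to the predicted (319, 244). Descending.

move_arm(
  deltas=[
    [1.0, 0.2, -14, 0, 0, 0],
    [1.0, 0.2, -14, 0, 0, 0],
    [1.0, 0.2, -14, 0, 0, 0],
    [1.0, 0.2, -14, 0, 0, 0],
    [1.0, 0.2, -14, 0, 0, 0],
  ],
)

```text
t: 17.72
eef_pos: [0.4399, -0.0176, 0.2348]
ee_rot: [-3.141, -0.09, 0.226]
force: [-0.2, 0.1, 0.9]
width: 0.05
```

move_arm(
  deltas=[
    [1.0, 0.2, -10, 0, 0, 0],
    [1.0, 0.2, -10, 0, 0, 0],
    [1.0, 0.1, -10, 0, 0, 0],
    [0, 0, 0, 0, 0, 0],
    [0, 0, 0, 0, 0, 0],
  ],
)

```text
t: 18.13
eef_pos: [0.4427, -0.0172, 0.205]
ee_rot: [-3.141, -0.088, 0.226]
force: [-0.7, -0.6, 0.5]
width: 0.0497
```

```bash
python3 - <<'E'
from h import *
s=arm.get_state(); print(s["q"].round(2))
post=fr(.6324,.0264,PY,[-.180,0,.046])[0]
plan(post,PY,5,10); plan(fr(.6324,.0264,PY,[-.120,0,.046])[0],PY,17,20)
E
```

```text
[ 0.42  0.2  -0.79  0.03 -0.5   1.35]
total mm [ 0.7  0.1 -0.3] deg [-0.04  0.01 -0.  ] | per row [ 0.07  0.01 -0.03] [-0.  0. -0.] tcp [ 0.4435 -0.0171  0.2047] t 18.1333 F [-0.7 -0.6  0.5]
total mm [27.3  6.3 -6.6] deg [ 2.650e+00 -1.168e+01 -1.000e-02] | per row [ 1.37  0.31 -0.33] [ 0.13 -0.58 -0.  ] tcp [ 0.4701 -0.011   0.1983] t 18.1333 F [-0.7 -0.6  0.5]
```

move_arm(
  deltas=[
    [0, 0, 0.4, 0, 0, 0],
    [0, 0, 0.4, 0, 0, 0],
    [0, 0, 0.4, 0, 0, 0],
    [0, 0, 0.4, 0, 0, 0],
    [0, 0, 0.4, 0, 0, 0],
  ],
  claw=255,
  squeeze=15,
)

```text
t: 18.55
eef_pos: [0.4429, -0.0172, 0.2076]
ee_rot: [-3.14, -0.09, 0.226]
force: [-0.2, 0.4, 0.4]
width: 0.022
```

move_arm(
  deltas=[
    [0, 0, 0, 0, 0, 0],
    [0, 0, 0, 0, 0, 0],
    [0, 0, 0, 0, 0, 0],
    [0, 0, 0, 0, 0, 0],
    [0, 0, 0, 0, 0, 0],
  ],
)

```text
t: 18.97
eef_pos: [0.443, -0.0169, 0.2074]
ee_rot: [-3.14, -0.09, 0.226]
force: [-2.0, 4.0, 3.7]
width: 0.0129
```

move_arm(
  deltas=[
    [1.82, 0.42, -0.44, 0.18, -0.78, 0],
    [1.82, 0.42, -0.44, 0.18, -0.78, 0],
    [1.82, 0.42, -0.44, 0.18, -0.78, 0],
    [1.82, 0.42, -0.44, 0.18, -0.78, 0],
    [1.82, 0.42, -0.44, 0.18, -0.78, 0],
  ],
)

```text
t: 19.38
eef_pos: [0.4524, -0.0148, 0.2055]
ee_rot: [-3.14, -0.161, 0.226]
force: [-2.0, 3.0, 6.0]
width: 0.0134
```

move_arm(
  deltas=[
    [1.82, 0.42, -0.44, 0.18, -0.78, 0],
    [1.82, 0.42, -0.44, 0.18, -0.78, 0],
    [1.82, 0.42, -0.44, 0.18, -0.78, 0],
    [1.82, 0.42, -0.44, 0.18, -0.78, 0],
    [1.82, 0.42, -0.44, 0.18, -0.78, 0],
  ],
)

```text
t: 19.8
eef_pos: [0.4613, -0.0128, 0.203]
ee_rot: [-3.14, -0.23, 0.226]
force: [-2.5, 2.1, 4.6]
width: 0.0135
```

```bash
cat > cp.py <<'E'
from h import *
s=arm.get_state(); g=s["eef_pos"]+R.from_euler('xyz',s["ee_rot"]).as_matrix()[:,2]*arm.tcp_to_grasp
ex=np.array([np.cos(PY),np.sin(PY),0]); ey=np.array([-ex[1],ex[0],0])
d=g-[.6324,.0264,0]; print("t",s["t"],"grasp in press frame mm",(np.array([d@ex,d@ey,d[2]])*1e3).round(1),"F press",np.round([s["force"]@ex,s["force"]@ey,s["force"][2]],1),"w",round(s["width"],4),"q",s["q"].round(2),"rot",s["ee_rot"].round(3))
E
python3 cp.py
```

```text
t 19.8 grasp in press frame mm [-139.2    0.4   47.9] F press [-1.9  2.6  4.6] w 0.0135 q [ 0.42  0.2  -0.86  0.15 -0.29  1.24] rot [-3.14  -0.23   0.226]
```

move_arm(
  deltas=[
    [3.5, 0.8, 0, 0, 0, 0],
    [3.5, 0.8, 0, 0, 0, 0],
    [3.5, 0.8, 0, 0, 0, 0],
    [3.5, 0.8, 0, 0, 0, 0],
    [3.5, 0.8, 0, 0, 0, 0],
  ],
)

```text
t: 20.22
eef_pos: [0.479, -0.0088, 0.203]
ee_rot: [-3.14, -0.23, 0.226]
force: [-3.6, 3.3, 5.8]
width: 0.0135
```

move_arm(
  deltas=[
    [1.0, 0.2, 0, 0, 0, 0],
    [1.0, 0.2, 0, 0, 0, 0],
    [1.0, 0.2, 0, 0, 0, 0],
    [0, 0, 0, 0, 0, 0],
    [0, 0, 0, 0, 0, 0],
  ],
)

```text
t: 20.63
eef_pos: [0.4805, -0.0086, 0.2028]
ee_rot: [-3.141, -0.227, 0.226]
force: [-12.8, 7.3, 14.3]
width: 0.0135
```

```bash
python3 cp.py
```

```text
t 20.6333 grasp in press frame mm [-120.     0.2   47.6] F press [-10.8  10.   14.3] w 0.0135 q [ 0.41  0.23 -0.81  0.13 -0.31  1.27] rot [-3.141 -0.227  0.226]
```

move_arm(
  deltas=[
    [0, 0, 0, 0, 0, 0],
    [0, 0, 0, 0, 0, 0],
    [0, 0, 0, 0, 0, 0],
    [0, 0, 0, 0, 0, 0],
    [0, 0, 0, 0, 0, 0],
  ],
  claw=110,
)

```text
t: 21.05
eef_pos: [0.4815, -0.0086, 0.2026]
ee_rot: [-3.141, -0.228, 0.226]
force: [-0.6, -0.3, 0.3]
width: 0.0415
```

move_arm(
  deltas=[
    [-2.2, -0.5, 9.7, 0, 0, 0],
    [-4.4, -1, 19.4, 0, 0, 0],
    [-6, -1.4, 27, 0, 0, 0],
    [-6, -1.4, 30, 0, 0, 0],
    [-6, -1.4, 34, 0, 0, 0],
  ],
)

```text
t: 21.47
eef_pos: [0.4561, -0.0145, 0.3231]
ee_rot: [-3.141, -0.226, 0.226]
force: [1.6, -0.1, -1.1]
width: 0.0502
```

move_arm(
  deltas=[
    [0, 0, 36, 0, 0, 0],
    [0, 0, 36, 0, 0, 0],
    [0, 0, 36, 0, 0, 0],
    [0, 0, 20, 0, 0, 0],
    [0, 0, 0, 0, 0, 0],
  ],
  claw=255,
)

```text
t: 21.88
eef_pos: [0.4578, -0.0141, 0.4562]
ee_rot: [-3.14, -0.237, 0.226]
force: [1.3, -0.4, -0.2]
width: 0.0216
```

```bash
python3 - <<'E'
from cp import *
pt=fr(.6324,.0264,PY,[0,0,.236])[0]
# fingertip 18.7 mm beyond the grasp point; stop 15 mm above
plan(pt+[0,0,.0187+.015],PY,0,10)
im=arm.grab_frame("wrist"); s=arm.get_state(); T=wristT(s); cv2.imwrite("pics/w11.png",im[:,:,::-1])
for th in ["plunger_top","carriage_post","vial"]:
    r=arm.spot_point(th,"wrist"); print(th,[(np.round(d["xy"],1).tolist(),round(d["score"],2)) for d in r[:2]])
for v in ((0,0,.236),(-.12,0,.06)): print(proj(fr(.6324,.0264,PY,v),"wrist",T).round(1))
E
```

```text
t 21.8833 grasp in press frame mm [-1.418e+02 -1.000e-01  3.013e+02] F press [ 1.2 -0.7 -0.2] w 0.0216 q [ 0.42 -0.12 -0.47  0.05 -1.    1.35] rot [-3.14  -0.237  0.226]
total mm [174.6  40.5 -27.2] deg [-3.120e+00  1.324e+01 -1.000e-02] | per row [17.46  4.05 -2.72] [-0.31  1.32 -0.  ] tcp [0.6324 0.0264 0.429 ] t 21.8833 F [ 1.3 -0.4 -0.2]
plunger_top [([321.4, 53.5], 0.56)]
carriage_post [([316.6, 239.2], 0.75)]
vial []
[[317.   49.9]]
[[318.  235.9]]
```

move_arm(
  deltas=[
    [17.5, 4.05, 0, -0.31, 1.32, 0],
    [17.5, 4.05, 0, -0.31, 1.32, 0],
    [17.5, 4.05, 0, -0.31, 1.32, 0],
    [17.5, 4.05, 0, -0.31, 1.32, 0],
    [17.5, 4.05, 0, -0.31, 1.32, 0],
  ],
)

```text
t: 22.5
eef_pos: [0.5451, 0.0062, 0.4489]
ee_rot: [-3.141, -0.106, 0.226]
force: [0.5, -0.4, 0.0]
width: 0.0001
```

move_arm(
  deltas=[
    [17.4, 4.05, -5.5, -0.31, 1.32, 0],
    [17.4, 4.05, -5.5, -0.31, 1.32, 0],
    [17.4, 4.05, -5.5, -0.31, 1.32, 0],
    [17.4, 4.05, -5.5, -0.31, 1.32, 0],
    [17.4, 4.05, -5.2, -0.31, 1.32, 0],
  ],
)

```text
t: 22.92
eef_pos: [0.6321, 0.0265, 0.421]
ee_rot: [3.141, 0.013, 0.226]
force: [-0.1, -0.3, -0.5]
width: 0.0005
```

move_arm(
  deltas=[
    [0, 0, 0, 0, 0, 0],
    [0, 0, 0, 0, 0, 0],
    [0, 0, -4, 0, 0, 0],
    [0, 0, -4, 0, 0, 0],
    [0, 0, 0, 0, 0, 0],
  ],
)

```text
t: 23.33
eef_pos: [0.6305, 0.0261, 0.4149]
ee_rot: [-3.141, 0.009, 0.226]
force: [-0.4, -0.0, 0.2]
width: 0.0003
```

```bash
python3 - <<'E'
from cp import *
im=arm.grab_frame("wrist"); cv2.imwrite("pics/w12.png",im[:,:,::-1])
a=cv2.resize(im[200:420,200:440,::-1],(400,367)); b=cv2.resize(arm.grab_frame("scene")[190:320,250:390,::-1],(400,371),interpolation=cv2.INTER_CUBIC)
cv2.imwrite("pics/m12.png",np.hstack([a,b[:367]]))
E
```

```text
t 23.3333 grasp in press frame mm [-3.300e+00  2.000e-01  2.556e+02] F press [-0.3  0.1  0.2] w 0.0003 q [ 0.35  0.28 -0.07 -0.   -1.22  1.45] rot [-3.141  0.009  0.226]
```

View pics/m12.png

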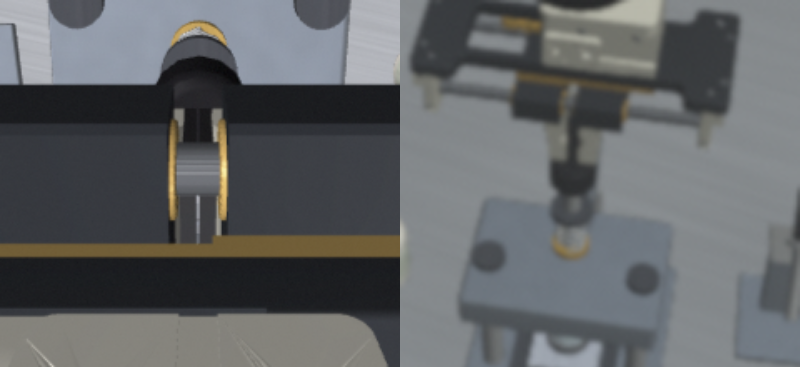

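Fingers are closed over the plunger head's centre; the carriage sits in. Pressing down.

move_arm(
  deltas=[
    [1, 0.25, 0, 0, -0.25, 0],
    [1, 0.25, 0, 0, -0.25, 0],
    [1, 0.2, -3, 0, 0, 0],
    [0, 0, -3, 0, 0, 0],
    [0, 0, -3, 0, 0, 0],
  ],
)

```text
t: 23.85
eef_pos: [0.6347, 0.0271, 0.4068]
ee_rot: [3.139, -0.002, 0.226]
force: [0.5, 0.1, 2.6]
width: 0.0006
```

move_arm(
  deltas=[
    [0, 0, -2, 0, 0, 0],
    [0, 0, -2, 0, 0, 0],
    [0, 0, -2, 0, 0, 0],
    [0, 0, 0, 0, 0, 0],
    [0, 0, 0, 0, 0, 0],
  ],
)

```text
t: 24.27
eef_pos: [0.6347, 0.0271, 0.4009]
ee_rot: [3.139, -0.002, 0.226]
force: [2.5, 0.0, 3.6]
width: 0.0003
```

```bash
python3 cp.py
```

```text
t 24.2667 grasp in press frame mm [ 2.600e+00 -1.000e-01  2.416e+02] F press [ 2.5 -0.5  3.6] w 0.0003 q [ 0.35  0.3  -0.09  0.   -1.19  1.45] rot [ 3.139e+00 -2.000e-03  2.260e-01]
```

move_arm(
  deltas=[
    [0, 0, -1, 0, 0, 0],
    [0, 0, -1, 0, 0, 0],
    [0, 0, -1, 0, 0, 0],
    [0, 0, -1, 0, 0, 0],
    [0, 0, 0, 0, 0, 0],
  ],
)

```text
t: 24.68
eef_pos: [0.6346, 0.0271, 0.3976]
ee_rot: [3.139, -0.002, 0.226]
force: [1.6, 0.1, 7.3]
width: 0.0005
```

move_arm(
  deltas=[
    [0, 0, -0.8, 0, 0, 0],
    [0, 0, -0.8, 0, 0, 0],
    [0, 0, 0, 0, 0, 0],
    [0, 0, 0, 0, 0, 0],
    [0, 0, 0, 0, 0, 0],
  ],
)

```text
t: 25.1
eef_pos: [0.6346, 0.0271, 0.3964]
ee_rot: [3.139, -0.002, 0.227]
force: [0.2, -0.1, 9.7]
width: 0.0007
```

move_arm(
  deltas=[
    [0, 0, -0.8, 0, 0, 0],
    [0, 0, -0.8, 0, 0, 0],
    [0, 0, 0, 0, 0, 0],
    [0, 0, 0, 0, 0, 0],
    [0, 0, 0, 0, 0, 0],
  ],
)

```text
t: 25.52
eef_pos: [0.6344, 0.0271, 0.3962]
ee_rot: [3.139, -0.003, 0.227]
force: [-3.3, 1.2, 16.3]
width: 0.0002
```

move_arm(
  deltas=[
    [0, 0, -0.6, 0, 0, 0],
    [0, 0, -0.6, 0, 0, 0],
    [0, 0, 0, 0, 0, 0],
    [0, 0, 0, 0, 0, 0],
    [0, 0, 0, 0, 0, 0],
  ],
)

```text
t: 25.93
eef_pos: [0.6343, 0.0271, 0.3961]
ee_rot: [3.139, -0.004, 0.227]
force: [-6.4, 3.0, 22.2]
width: 0.0004
```

Stop reached: z no longer falls (0.396, as computed) while the force climbs to 22 N. Lifting off.

move_arm(
  deltas=[
    [0, 0, 4, 0, 0, 0],
    [0, 0, 6, 0, 0, 0],
    [0, 0, 8, 0, 0, 0],
    [0, 0, 14, 0, 0, 0],
    [0, 0, 23, 0, 0, 0],
  ],
)

```text
t: 26.35
eef_pos: [0.6334, 0.027, 0.4447]
ee_rot: [3.14, 0.007, 0.226]
force: [0.0, 0.6, -0.7]
width: 0.0004
```

```bash
python3 - <<'E'
from cp import *
p=fr(.6324,.0264,PY,[-.120,0,.048])[0]
plan(p,PY,13,10,.20); plan(p,PY,13,5)
im=arm.grab_frame("scene"); cv2.imwrite("pics/s13.png",im[:,:,::-1])
r=arm.spot_point("plunger_top","scene"); print([(np.round(d["xy"],1).tolist(),round(d["score"],2)) for d in r[:2]])
E
```

```text
t 26.35 grasp in press frame mm [0.000e+00 1.000e-01 2.854e+02] F press [ 0.2  0.6 -0.7] w 0.0004 q [ 0.35  0.27 -0.02  0.   -1.28  1.45] rot [3.14  0.007 0.226]
total mm [-196.7  -45.6  -46.6] deg [  3.06 -13.02   0.04] | per row [-19.67  -4.56  -4.66] [ 0.31 -1.3   0.  ] tcp [ 0.4367 -0.0187  0.3981] t 26.35 F [ 0.   0.6 -0.7]
total mm [-152.8  -35.5 -241.5] deg [  3.06 -13.02   0.04] | per row [-30.57  -7.11 -48.3 ] [ 0.61 -2.6   0.01] tcp [ 0.4805 -0.0086  0.2032] t 26.35 F [ 0.   0.6 -0.7]
[]
```

move_arm(
  deltas=[
    [-19.7, -4.6, 0, 0.31, -1.3, 0],
    [-19.7, -4.6, 0, 0.31, -1.3, 0],
    [-19.7, -4.6, 0, 0.31, -1.3, 0],
    [-19.7, -4.6, 0, 0.31, -1.3, 0],
    [-19.7, -4.6, 0, 0.31, -1.3, 0],
  ],
)

```text
t: 26.87
eef_pos: [0.5344, 0.0037, 0.446]
ee_rot: [3.141, -0.115, 0.226]
force: [-0.2, 0.7, 0.6]
width: 0.0002
```

move_arm(
  deltas=[
    [-19.7, -4.5, -9.3, 0.31, -1.3, 0],
    [-19.7, -4.5, -9.3, 0.31, -1.3, 0],
    [-19.7, -4.5, -9.3, 0.31, -1.3, 0],
    [-19.6, -4.5, -9.3, 0.3, -1.3, 0],
    [-19.6, -4.5, -9.3, 0.3, -1.3, 0],
  ],
  claw=110,
)

```text
t: 27.28
eef_pos: [0.436, -0.019, 0.3993]
ee_rot: [3.141, -0.232, 0.225]
force: [0.3, 0.0, -0.4]
width: 0.0284
```

move_arm(
  deltas=[
    [4.4, 1.0, -19.5, 0, 0, 0],
    [4.4, 1.0, -19.5, 0, 0, 0],
    [4.4, 1.0, -19.5, 0, 0, 0],
    [4.4, 1.0, -19.5, 0, 0, 0],
    [0, 0, 0, 0, 0, 0],
  ],
)

```text
t: 27.7
eef_pos: [0.4537, -0.015, 0.3188]
ee_rot: [3.141, -0.226, 0.225]
force: [-0.1, -0.8, -1.6]
width: 0.0497
```

```bash
python3 - <<'E'
from cp import *
p=fr(.6324,.0264,PY,[-.120,0,.048])[0]
plan(p,PY,13,5)
im=arm.grab_frame("wrist"); s=arm.get_state(); T=wristT(s); cv2.imwrite("pics/w13.png",im[:,:,::-1])
for th in ["plunger_top","carriage_post","vial"]:
    r=arm.spot_point(th,"wrist"); print(th,[(np.round(d["xy"],1).tolist(),round(d["score"],2)) for d in r[:2]])
for v in ((0,0,.236),(-.12,0,.06)): print(proj(fr(.6324,.0264,PY,v),"wrist",T).round(1))
E
```

```text
t 27.7 grasp in press frame mm [-147.8   -0.4  163.5] F press [-0.3 -0.7 -1.6] w 0.0497 q [ 0.42 -0.   -0.7   0.07 -0.65  1.32] rot [ 3.141 -0.226  0.225]
total mm [  26.9    6.5 -115.5] deg [ 0.05 -0.06  0.09] | per row [  5.37   1.3  -23.11] [ 0.01 -0.01  0.02] tcp [ 0.4805 -0.0086  0.2032] t 27.7 F [-0.1 -0.8 -1.6]
plunger_top []
carriage_post [([315.1, 230.8], 0.77)]
vial [([315.4, 87.7], 0.61)]
[[ 312.  -275.4]]
[[316.5 233.3]]
```

move_arm(
  deltas=[
    [5.4, 1.3, -23.1, 0, 0, 0],
    [5.4, 1.3, -23.1, 0, 0, 0],
    [5.4, 1.3, -23.1, 0, 0, 0],
    [5.4, 1.3, -23.1, 0, 0, 0],
    [5.3, 1.3, -23.1, 0, 0, 0],
  ],
)

```text
t: 28.32
eef_pos: [0.4829, -0.0076, 0.2078]
ee_rot: [-3.141, -0.237, 0.226]
force: [0.0, -0.2, 0.1]
width: 0.0495
```

move_arm(
  deltas=[
    [0, 0, 0, 0, 0, 0],
    [0, 0, 0, 0, 0, 0],
    [0, 0, 0, 0, 0, 0],
    [0, 0, 0, 0, 0, 0],
    [0, 0, 0, 0, 0, 0],
  ],
  claw=255,
)

```text
t: 28.73
eef_pos: [0.4824, -0.0078, 0.2089]
ee_rot: [-3.142, -0.237, 0.226]
force: [-0.2, -0.2, -0.3]
width: 0.0217
```

move_arm(
  deltas=[
    [0, 0, 0, 0, 0, 0],
    [0, 0, 0, 0, 0, 0],
    [0, 0, 0, 0, 0, 0],
    [0, 0, 0, 0, 0, 0],
    [0, 0, 0, 0, 0, 0],
  ],
)

```text
t: 29.15
eef_pos: [0.4823, -0.0078, 0.2083]
ee_rot: [3.141, -0.236, 0.226]
force: [-4.4, 1.1, 10.3]
width: 0.0132
```

```bash
python3 - <<'E'
from cp import *
plan(fr(.6324,.0264,PY,[-.180,0,.048])[0],PY,5,15)
E
```

```text
t 29.15 grasp in press frame mm [-116.7    0.4   53.4] F press [-4.1  2.1 10.3] w 0.0132 q [ 0.41  0.22 -0.81  0.14 -0.31  1.26] rot [ 3.141 -0.236  0.226]
total mm [-38.9  -9.3  -1.6] deg [-1.9   8.29  0.  ] | per row [-2.59 -0.62 -0.11] [-0.13  0.55  0.  ] tcp [ 0.4435 -0.0171  0.2067] t 29.15 F [-4.4  1.1 10.3]
```

move_arm(
  deltas=[
    [-2.6, -0.62, 0.1, -0.13, 0.55, 0],
    [-2.6, -0.62, 0.1, -0.13, 0.55, 0],
    [-2.6, -0.62, 0.1, -0.13, 0.55, 0],
    [-2.6, -0.62, 0.1, -0.13, 0.55, 0],
    [-2.6, -0.62, 0.1, -0.13, 0.55, 0],
  ],
)

```text
t: 29.57
eef_pos: [0.4708, -0.0103, 0.2096]
ee_rot: [3.141, -0.19, 0.227]
force: [1.4, 1.7, 8.7]
width: 0.0134
```

move_arm(
  deltas=[
    [-2.6, -0.62, 0.1, -0.13, 0.55, 0],
    [-2.6, -0.62, 0.1, -0.13, 0.55, 0],
    [-2.6, -0.62, 0.1, -0.13, 0.55, 0],
    [-2.6, -0.62, 0.1, -0.13, 0.55, 0],
    [-2.6, -0.62, 0.1, -0.13, 0.55, 0],
  ],
)

```text
t: 29.98
eef_pos: [0.4582, -0.0131, 0.2103]
ee_rot: [3.141, -0.142, 0.227]
force: [0.5, 2.7, 9.0]
width: 0.0131
```

```bash
python3 - <<'E'
from cp import *
plan(fr(.6324,.0264,PY,[-.180,0,.048])[0],PY,5,15)
E
```

```text
t 29.9833 grasp in press frame mm [-156.2    0.6   52.6] F press [1.1 2.6 9. ] w 0.0131 q [ 0.41  0.2  -0.78  0.06 -0.45  1.33] rot [ 3.141 -0.142  0.227]
total mm [-14.7  -4.   -3.6] deg [-0.69  3.04 -0.06] | per row [-0.98 -0.26 -0.24] [-0.05  0.2  -0.  ] tcp [ 0.4435 -0.0171  0.2067] t 29.9833 F [0.5 2.7 9. ]
```

move_arm(
  deltas=[
    [-2.6, -0.65, 0, -0.13, 0.55, 0],
    [-2.6, -0.65, 0, -0.13, 0.55, 0],
    [-2.6, -0.65, 0, -0.13, 0.55, 0],
    [-2.6, -0.65, 0, -0.13, 0.55, 0],
    [-2.6, -0.65, 0, -0.13, 0.55, 0],
  ],
)

```text
t: 30.4
eef_pos: [0.4456, -0.016, 0.2105]
ee_rot: [3.141, -0.094, 0.228]
force: [0.2, 5.0, 11.8]
width: 0.0134
```

move_arm(
  deltas=[
    [-1.0, -0.23, 0, 0, 0, 0],
    [-1.0, -0.23, 0, 0, 0, 0],
    [-1.0, -0.23, 0, 0, 0, 0],
    [0, 0, 0, 0, 0, 0],
    [0, 0, 0, 0, 0, 0],
  ],
)

```text
t: 30.82
eef_pos: [0.4447, -0.0161, 0.2107]
ee_rot: [3.142, -0.098, 0.229]
force: [14.1, 1.4, -2.6]
width: 0.0135
```

```bash
python3 cp.py
```

```text
t 30.8167 grasp in press frame mm [-176.8    0.7   52.2] F press [14.  -1.8 -2.6] w 0.0135 q [ 0.42  0.19 -0.78  0.04 -0.5   1.35] rot [ 3.142 -0.098  0.229]
```

The out stop is reached (60 mm travelled, 14 N). Releasing and retreating.

move_arm(
  deltas=[
    [0, 0, 0, 0, 0, 0],
    [0, 0, 0, 0, 0, 0],
    [0, 0, 0, 0, 0, 0],
    [0, 0, 0, 0, 0, 0],
    [0, 0, 0, 0, 0, 0],
  ],
  claw=110,
)

```text
t: 31.23
eef_pos: [0.4397, -0.0183, 0.2081]
ee_rot: [3.14, -0.085, 0.226]
force: [0.0, 1.5, 0.1]
width: 0.0412
```

move_arm(
  deltas=[
    [-0.9, -0.2, 10, 0, 0, 0],
    [-1.8, -0.4, 20, 0, 0, 0],
    [-2.7, -0.6, 30, 0, 0, 0],
    [-2.7, -0.6, 30, 0, 0, 0],
    [-2.7, -0.6, 30, 0, 0, 0],
  ],
)

```text
t: 31.65
eef_pos: [0.4286, -0.0208, 0.3293]
ee_rot: [3.14, -0.084, 0.226]
force: [1.2, 0.6, -0.2]
width: 0.0497
```

move_arm(
  deltas=[
    [0, 0, 30, 0, 0, 0],
    [0, 0, 30, 0, 0, 0],
    [0, 0, 30, 0, 0, 0],
    [0, 0, 0, 0, 0, 0],
    [0, 0, 0, 0, 0, 0],
  ],
)

```text
t: 32.07
eef_pos: [0.4293, -0.0205, 0.4198]
ee_rot: [3.141, -0.089, 0.226]
force: [-0.1, -0.2, -1.3]
width: 0.0498
```

```bash
python3 - <<'E'
from cp import *
im=arm.grab_frame("wrist"); s=arm.get_state(); T=wristT(s); w=im
for th in ["carriage_post","vial","pin"]:
    r=arm.spot_point(th,"wrist"); print(th,[(np.round(d["xy"],1).tolist(),round(d["score"],2)) for d in r[:2]])
for v in ((-.18,0,.06),(-.06,0,0),(-.06,0,.0505)): print(v,proj(fr(.6324,.0264,PY,v),"wrist",T).round(1))
sc=arm.grab_frame("scene"); 
for th in ["plunger_top","pin","reagent_bottle","beaker","vial_rack"]:
    r=arm.spot_point(th,"scene"); print(th,[(np.round(d["xy"],1).tolist(),round(d["score"],2)) for d in r[:2]])
for v in (0,.018): print(proj(fr(.6324,.0264,PY,(0,0,.236-v)),"scene"))
cv2.imwrite("pics/m14.png",np.hstack([cv2.resize(w[0:300,170:470,::-1],(400,400)),cv2.resize(sc[190:340,220:420,::-1],(400,300),interpolation=cv2.INTER_CUBIC).repeat(1,0) if 0 else cv2.resize(sc[180:330,260:410,::-1],(400,400),interpolation=cv2.INTER_CUBIC)]))
E
```

```text
t 32.0667 grasp in press frame mm [-1.942e+02 -2.000e-01  2.611e+02] F press [-0.1 -0.1 -1.3] w 0.0498 q [ 0.42 -0.1  -0.51  0.02 -1.08  1.36] rot [ 3.141 -0.089  0.226]
carriage_post [([317.5, 219.2], 0.77), ([316.3, 51.2], 0.67)]
vial [([317.6, 103.2], 0.89)]
pin [([109.0, 55.2], 0.73)]
(-0.18, 0, 0.06) [[317.1 215.9]]
(-0.06, 0, 0) [[317.1 105.5]]
(-0.06, 0, 0.0505) [[316.9  94.6]]
plunger_top [([310.6, 312.6], 0.75), ([309.6, 243.7], 0.74)]
pin [([315.9, 237.1], 0.52), ([389.6, 277.8], 0.51)]
reagent_bottle [([244.0, 284.1], 0.88)]
beaker [([485.9, 337.5], 0.71)]
vial_rack [([158.7, 225.0], 0.82)]
[[310.40151097 244.65397488]]
[[310.23010062 250.70536139]]
```

View pics/m14.png

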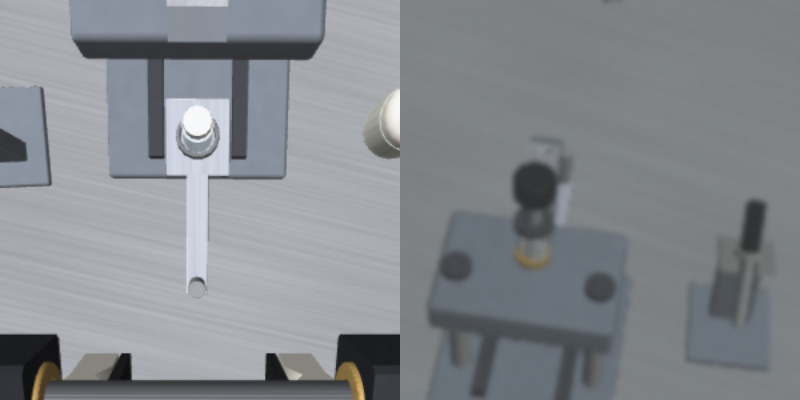

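```bash
python3 -c "
from station import arm
print(arm.job_done(), arm.get_state()['t'])"
```

```text
the job is handed in; nothing more can be done
the job is handed in; nothing more can be done
```

The capping job is done and handed in at about 32 s, well inside the 61 s limit. I drew the pin, parked it in the notch, pushed the carriage in, pressed the plunger to its stop, let it spring up, and pulled the carriage back out.

**Last checks:**
- **Pin:** it stands in the fork of the rest. The shaft touched the closed end and the collar took 12.7 N on the plate. The wrist picture taken after release matches a fully seated pin.
- **Plunger:** it stopped at the computed height, with the force climbing to 22 N against the roughly 11 N spring. In the final picture it is back up.
- **Carriage:** it travelled 60 mm each way and met a stop at both ends.
- **Vial and bystanders:** the vial stands in its nest. The bottle, beaker and rack were detected within about 3 px of where they started.

**Disagreements and limits:**
- **Notch position:** my first notch estimate was about 2 mm too far up-slope. I corrected that by feeling for contact.
- **Parking angle:** joint 3 reached its limit during parking, so I seated the pin with the tool tilted 23° instead of 26°.
- **Carriage post:** the last detection of the post was about 3 px lower than predicted, towards the robot.
- **Scene-camera detections:** in the last picture they also returned a second, false candidate each for the pin and the plunger. The pictures themselves showed both where they should be.
- **Cap travel:** I did not measure how far the cap went on; that rests on the full plunger stroke.

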